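Load the sauce tasting rail

ROBOT

A 6-joint arm with a two-finger parallel gripper is mounted at the origin on the work surface. World frame = base frame: x ahead of the robot, y to its left, z up, the work surface at z = 0. Lengths are in mm, angles in rad, forces in N, time in s.
With the tool pointing down it reaches from about 350 to 775 mm from the base axis. Payload 7.3 kg.
Tool frame: the origin (TCP) lies at the very end of the fingers, on their centre line; the grasp point (between the pads) lies 19 mm behind it; z points along the fingers, y is the line along which they close (so a half turn about z gives the same grasp; the last joint's range is limited). The gripper opens to 92 mm and grips with 3 to 60 N. Pads are 19 mm wide; open, the fingers measure 130 mm over their backs; the gripper's body (75 mm by 190 mm) begins 47 mm behind the grasp point.
Start: joints at [0.977, 0.342, 1.524, -0, 1.275, -0.146], TCP at [227.305, 473.262, 226.741] pointing down, gripper open.
Joint ranges: [-2.53, 2.53], [-0.77, 2.02], [0.04, 2.7], [-1, 4.14], [0.28, 2.66], [-3.11, 3.11]. Speed limits (rad/s): [2.57, 2.57, 3.14, 3.14, 3.14, 3.14].

INTERFACE

Orientations are given as [roll, pitch, yaw] about the fixed x, y, z axes, in that order (R = Rz(yaw) Ry(pitch) Rx(roll)).
In Python, from plant import bot gives the robot as it stands.
- The arm moves only by the tool jog_arm, never from a script. Its argument "targets" is a list of rows, each an object with "xyz": the shift along the tool's x, y, z as a fraction of full scale, a list of three; "spin": the turn about the tool's z as a fraction of full scale. In form: [{"xyz": [x, y, z], "spin": spin}, ...]. A call has exactly 10 rows; each row shifts and turns the commanded pose from where the row before left it, along the tool's axes as they then stand; what a row does not reach is not made up. Full scale, the value 1, is 80 mm for a shift and 0.1 rad for a turn. A row lasts 1/8 s, in which the tool goes at most 62.5 mm and 10.7 degrees, less where a joint would pass 70% of its speed; a pose out of reach is approached as far as the arm can. A call with a number of a shift or a turn outside -1 to 1 is refused whole. A call with a gripper value outside its range is refused whole. "gripper" is the opening in per cent of the stroke, from 0 (shut) to 100 (fully open), set as the call begins (left out, the last holds). The fingers move at their own pace and stop on an object; the grip force is fixed at half the most. Time passes only in rows, so rows that do not move let the fingers close, or fill a call up. It gives the time, the measured TCP pose, the force, the opening and the grip force at its end, in the units of the state.
- bot.get_obs(): the state, without advancing time (a new reading comes with each control period).
- bot.capture(name): name is "scene" or "top" or "wrist"; returns the picture (480x640x3 uint8, blue, green, red); there is no depth.
- bot.get_calibration(name): a dict with "vfov" (degrees; the focal length in pixels is half the picture's height over the tangent of half this angle, whatever the lens; pixels are square), "cx", "cy" (the principal point, pixels), "eye" and "rotation" of the camera in the world. Camera axes: x right, y down, z forward; pixel columns grow to the right and rows downward; lengths in mm; the calibration is good to about 2 mm. A picture is of the moment at which its call begins: read the wrist's pose just before it. get_calibration takes no time and is no camera call; for the wrist camera it gives the pose at the moment of the call.
- bot.close_job(): hands the job in; it is judged then, once.
The state is a dict: "time": time; "joint_positions": joint angles; "dq": joint speeds; "tau": joint torques, N m; "tool_pos": TCP position; "tcp_rot": TCP orientation; "contact_force": force on the tool from outside, world axes, zero at the start; "moment": the same for the moment, N m; "grip_width": finger opening in mm; "finger_force": force on a finger pad.
Only numpy, scipy, OpenCV 4.12 (cv2) and the standard library are available. Lean on these libraries where they do the work, as an engineer would, in place of code of your own. Each camera call takes 0.05 s, during which the arm holds its last target. There are 200 camera calls.

TASK

Put every small tester jar into a seat of its own on the tasting rail's carriage, pressing it straight down until it snaps in and sits flat on the deck, and no harder than that. When all are in, unclamp the carriage with its lever, slide it until its pointer lines up with the mark, and clamp it again. Leave the big sauce jars and the stack of cups where they are.

Things in the scene. Friction and masses are not known exactly. Their poses are not given: they have to be found in the camera images.
- jar0_center (a point): Tester jar, one of up to four alike (some absent): upright, 80 mm tall, straight glass body and black lid 44 mm across (24 to 80 mm above its underside: grip there), 0.12 to 0.24 kg. Below, a 38 mm neck, then a grey weighted snap foot: 39 mm across at the underside, 50 mm at 9 to 12 mm up, 41 mm at 16 mm up. The point is on the axis, half-way up (40 mm above the underside); z is up the axis.
- seat0 (a point): Seat 0 of four, 78 mm apart along the carriage (seat 0 at the -y end). Point: seat centre on the deck's top, 26 mm above the counter, where a jar's underside rests; y along the rail. Sprung grey jaws at -x and +x: noses 41 mm apart, 17 mm above the deck; tops 26 mm above the deck; they reach out to 38 mm from the centre. Ribs 6 mm high, 55 mm apart, at -y and +y.
- jar1_center (a point): Tester jar, one of up to four alike (some absent): upright, 80 mm tall, straight glass body and black lid 44 mm across (24 to 80 mm above its underside: grip there), 0.12 to 0.24 kg. Below, a 38 mm neck, then a grey weighted snap foot: 39 mm across at the underside, 50 mm at 9 to 12 mm up, 41 mm at 16 mm up. The point is on the axis, half-way up (40 mm above the underside); z is up the axis.
- seat1 (a point): Seat 1 of four, 78 mm apart along the carriage (seat 0 at the -y end). Point: seat centre on the deck's top, 26 mm above the counter, where a jar's underside rests; y along the rail. Sprung grey jaws at -x and +x: noses 41 mm apart, 17 mm above the deck; tops 26 mm above the deck; they reach out to 38 mm from the centre. Ribs 6 mm high, 55 mm apart, at -y and +y.
- jar2_center (a point): Tester jar, one of up to four alike (some absent): upright, 80 mm tall, straight glass body and black lid 44 mm across (24 to 80 mm above its underside: grip there), 0.12 to 0.24 kg. Below, a 38 mm neck, then a grey weighted snap foot: 39 mm across at the underside, 50 mm at 9 to 12 mm up, 41 mm at 16 mm up. The point is on the axis, half-way up (40 mm above the underside); z is up the axis.
- seat2 (a point): Seat 2 of four, 78 mm apart along the carriage (seat 0 at the -y end). Point: seat centre on the deck's top, 26 mm above the counter, where a jar's underside rests; y along the rail. Sprung grey jaws at -x and +x: noses 41 mm apart, 17 mm above the deck; tops 26 mm above the deck; they reach out to 38 mm from the centre. Ribs 6 mm high, 55 mm apart, at -y and +y.
- jar3_center (a point): Tester jar, one of up to four alike (some absent): upright, 80 mm tall, straight glass body and black lid 44 mm across (24 to 80 mm above its underside: grip there), 0.12 to 0.24 kg. Below, a 38 mm neck, then a grey weighted snap foot: 39 mm across at the underside, 50 mm at 9 to 12 mm up, 41 mm at 16 mm up. The point is on the axis, half-way up (40 mm above the underside); z is up the axis.
- seat3 (a point): Seat 3 of four, 78 mm apart along the carriage (seat 0 at the -y end). Point: seat centre on the deck's top, 26 mm above the counter, where a jar's underside rests; y along the rail. Sprung grey jaws at -x and +x: noses 41 mm apart, 17 mm above the deck; tops 26 mm above the deck; they reach out to 38 mm from the centre. Ribs 6 mm high, 55 mm apart, at -y and +y.
- lever (a joint): The clamp lever on the carriage's front (-x) edge, midway along it: a steel rod with a black ball, swinging across the rail. 0 = clamped (leaning to -x, towards the robot, 0.45 rad from upright), 0.9 rad = fully unclamped (leaning 0.45 rad to +x). It stays where it is left; pushing the ball takes up to about 12 N near the clamped end, less elsewhere; both ends are hard stops.
- lever_knob (a point): Centre of the lever's black ball, 18 mm in diameter, 65 mm from the hinge (the hinge is 31 mm above the counter, 90 mm in front (-x) of the row of seats). The ball is about 90 mm up at either end of its swing, 96 mm half-way; the rod is 10 mm thick.
- carriage (a joint): Position of the carriage along its rail, 0 to 0.15 m, growing towards the rail's +y (seat 3's side). Slides against about 2 N when unclamped; clamped, a cam brake holds it.
- post (a point): The carriage's handle: an upright black post, 16 by 16 mm, 55 mm tall (26 to 81 mm above the counter), on the front edge 75 mm in front (-x) of the seats and 100 mm from the lever towards +y. The point is its centre, 53.5 mm up; x across the rail, y along it.
- pointer (a point): Tip of the carriage's pointer, a thin dark tab on the far (+x) edge, at the middle of the carriage.
- mark (a point): Top centre of the marker, a small black upright tab 4 mm wide standing on the stand's far (+x) side, beside the pointer's path; its place varies. The pointer is at the mark when both have the same position along the rail (along this point's y).
- stand: The wooden base of the tasting rail, 200 mm across by 510 mm along, fixed to the counter (origin: centre of its underside; y runs along the rail). The 310 mm carriage rides on it. A jar foot pressed straight down on a seat spreads the jaws against about 8 to 14 N, most when the underside is about 7 mm above the deck, then snaps under them; an unsnapped jar stands 5 mm or more too high.
- sauce0: Bystander: full-size sauce jar, 72 mm in diameter, 125 mm tall; origin at the centre of its underside.
- sauce1: Bystander: full-size sauce jar, 72 mm in diameter, 125 mm tall; origin at the centre of its underside.
- cups: Bystander: stack of white paper cups, 50 mm across, 50 mm tall; origin at the centre of its underside.

How it is judged (in metres and radians):
On the way, in this order (a step that is already met when the one before it is completed fails the run):
1. every jar is snapped into a seat of the carriage (((horizontal distance between jar0_center and seat0 below 0.006 m and z of jar0_center in the frame of seat0 below 0.0425 m and angle between jar0_center's own z axis and vertical below 0.06 rad) or (horizontal distance between jar0_center and seat1 below 0.006 m and z of jar0_center in the frame of seat1 below 0.0425 m and angle between jar0_center's own z axis and vertical below 0.06 rad) or (horizontal distance between jar0_center and seat2 below 0.006 m and z of jar0_center in the frame of seat2 below 0.0425 m and angle between jar0_center's own z axis and vertical below 0.06 rad) or (horizontal distance between jar0_center and seat3 below 0.006 m and z of jar0_center in the frame of seat3 below 0.0425 m and angle between jar0_center's own z axis and vertical below 0.06 rad)) and ((horizontal distance between jar1_center and seat0 below 0.006 m and z of jar1_center in the frame of seat0 below 0.0425 m and angle between jar1_center's own z axis and vertical below 0.06 rad) or (horizontal distance between jar1_center and seat1 below 0.006 m and z of jar1_center in the frame of seat1 below 0.0425 m and angle between jar1_center's own z axis and vertical below 0.06 rad) or (horizontal distance between jar1_center and seat2 below 0.006 m and z of jar1_center in the frame of seat2 below 0.0425 m and angle between jar1_center's own z axis and vertical below 0.06 rad) or (horizontal distance between jar1_center and seat3 below 0.006 m and z of jar1_center in the frame of seat3 below 0.0425 m and angle between jar1_center's own z axis and vertical below 0.06 rad)) and ((horizontal distance between jar2_center and seat0 below 0.006 m and z of jar2_center in the frame of seat0 below 0.0425 m and angle between jar2_center's own z axis and vertical below 0.06 rad) or (horizontal distance between jar2_center and seat1 below 0.006 m and z of jar2_center in the frame of seat1 below 0.0425 m and angle between jar2_center's own z axis and vertical below 0.06 rad) or (horizontal distance between jar2_center and seat2 below 0.006 m and z of jar2_center in the frame of seat2 below 0.0425 m and angle between jar2_center's own z axis and vertical below 0.06 rad) or (horizontal distance between jar2_center and seat3 below 0.006 m and z of jar2_center in the frame of seat3 below 0.0425 m and angle between jar2_center's own z axis and vertical below 0.06 rad)) and ((horizontal distance between jar3_center and seat0 below 0.006 m and z of jar3_center in the frame of seat0 below 0.0425 m and angle between jar3_center's own z axis and vertical below 0.06 rad) or (horizontal distance between jar3_center and seat1 below 0.006 m and z of jar3_center in the frame of seat1 below 0.0425 m and angle between jar3_center's own z axis and vertical below 0.06 rad) or (horizontal distance between jar3_center and seat2 below 0.006 m and z of jar3_center in the frame of seat2 below 0.0425 m and angle between jar3_center's own z axis and vertical below 0.06 rad) or (horizontal distance between jar3_center and seat3 below 0.006 m and z of jar3_center in the frame of seat3 below 0.0425 m and angle between jar3_center's own z axis and vertical below 0.06 rad))), for 0.2 s.
2. the clamp lever is open (value of joint lever above 0.7 rad), for 0.2 s.
3. the carriage stands with its pointer at the mark, the lever still open (y of pointer in the frame of mark between -0.005 and 0.005 m and value of joint lever above 0.7 rad), for 0.2 s.
4. the clamp lever is closed again (value of joint lever below 0.12 rad), for 0.2 s.
At the end, for the whole second after the job is handed in: Every jar present stands snapped in a seat: within 6 mm of its centre, its foot within 2.5 mm of the deck, upright to 0.06 rad; the lever is closed (below 0.12 rad); the pointer is within 5 mm of the mark along the rail; the carriage is at rest (all of step 1 and value of joint lever below 0.12 rad and y of pointer in the frame of mark between -0.005 and 0.005 m and velocity of joint carriage between -0.01 and 0.01 m/s); the robot touches nothing.
It fails at once if a jar is pressed into the rail with more than 45 N (contact force between any of jar0, jar1, jar2, jar3 and stand above 45 N).
It fails at once if a big sauce jar or the stack of cups is moved more than 25 mm or tipped (distance of any of sauce0, sauce1, cups from where it was at the start of the episode above 0.025 m or angle between any of sauce0, sauce1, cups's own z axis and vertical above 0.4 rad).
Of jar0, jar1, jar2, jar3 only 3 to 4 are there at a start; the rules pass over those that are not, and their reading is None.
At some moment in a run one of jar0, jar1, jar2, jar3 may be knocked a few centimetres aside while the robot is not near it.
It also fails if it takes over 200 s, if anything falls off the work surface, if the arm or the gripper's body presses on something with over 40 N, if the wrist force passes 120 N, or if a joint passes its speed limit or range.

## Working session

There is one attempt and no reset: what is moved stays moved. The work goes in short steps, Python scripts to look and compute and a tool call to move; the robot and the scene stay as the last step left them, time stands still between calls to the robot, and variables do not carry over. Pictures are saved under pics/ and viewed, at most 14 in all, crops included, and the job is handed in when it is done.

Besides the shell and the picture viewer there is one more tool, called by a JSON object that holds its "fn" and its "kwargs", one argument or row to a line. jog_arm: Moves the arm, as the interface text tells. Shift numbers are shares of 80 mm and turn numbers shares of 0.1 rad, none past 1 either way. Its arguments: {"type":"object","properties":{"targets":{"type":"array","items":{"type":"object","properties":{"xyz":{"type":"array","items":{"type":"number"}},"spin":{"type":"number"}}}},"gripper":{"type":"number"}},"required":["targets"]}

```bash
ls; mkdir -p pics; python3 - <<'E'
from plant import bot
import cv2
o=bot.get_obs();print(o)
for n in("scene","top"):
    im=bot.capture(n);cv2.imwrite(f"pics/{n}0.png",im);print(n,bot.get_calibration(n))
E
```

```text
pics
{'time': 0.0, 'joint_positions': array([ 9.77036910e-01,  3.42724595e-01,  1.52502738e+00,  2.21732098e-05,
        1.27535584e+00, -1.45971290e-01]), 'dq': array([-5.21669691e-04,  1.72786365e-04, -8.16970818e-04, -6.70521331e-05,
       -2.28163776e-05, -1.39262724e-04]), 'tau': array([ 5.53555674e-04, -4.31243026e+01, -2.44223338e+01,  7.18810502e-02,
        5.55378338e-02, -1.04976680e-04]), 'tool_pos': array([227.04587325, 472.92438888, 226.04035889]), 'tcp_rot': array([-3.14009669e+00, -2.41362302e-04,  2.69379787e+00]), 'contact_force': array([ 0.1739038 ,  0.18052032, -0.52008322]), 'moment': array([0.01045159, 0.0134106 , 0.05228572]), 'finger_force': 0.0, 'grip_width': 91.83145198362153}
scene {'vfov': 57.642504244652905, 'cx': 315.9271414002472, 'cy': 239.14026061284494, 'eye': array([1051.18301928,  582.25816078,  679.29123656]), 'rotation': array([-2.24246508,  0.00456043,  2.47792736])}
top {'vfov': 44.345795626907055, 'cx': 320.6903735486061, 'cy': 248.85675583715056, 'eye': array([ 484.5235313 ,  -17.01519077, 1478.72399654]), 'rotation': array([-3.07250298e+00, -2.79109811e-03, -1.59372702e+00])}
```

View pics/top0.png

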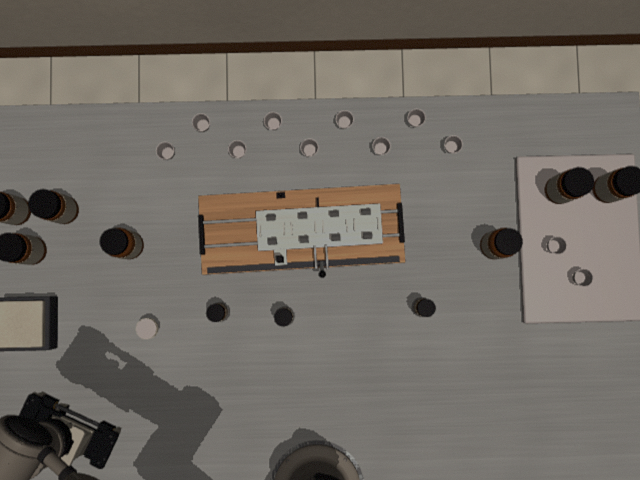

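View pics/scene0.png

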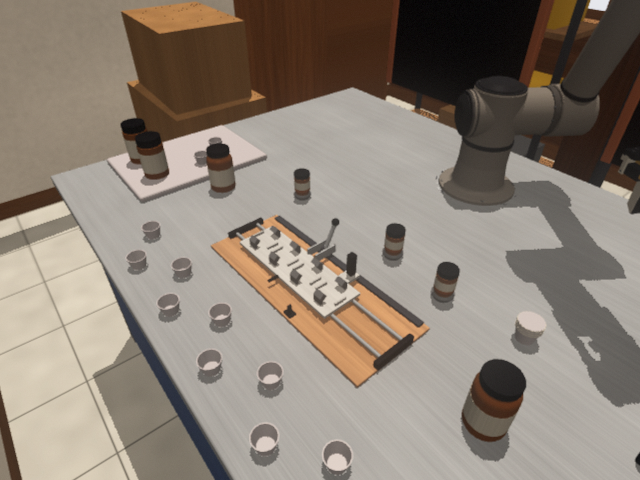

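```bash
cat > h.py <<'E'
import numpy as np,cv2
from scipy.spatial.transform import Rotation as R
from plant import bot
def cast(c,uv,z):
    f=240/np.tan(np.radians(c["vfov"])/2)
    uv=np.atleast_2d(uv).astype(float)
    d=np.c_[(uv[:,0]-c["cx"])/f,(uv[:,1]-c["cy"])/f,np.ones(len(uv))]@R.from_euler("xyz",c["rotation"]).as_matrix().T
    return c["eye"]+d*((z-c["eye"][2])/d[:,2])[:,None]
def project(c,p):
    f=240/np.tan(np.radians(c["vfov"])/2)
    q=(np.atleast_2d(p)-c["eye"])@R.from_euler("xyz",c["rotation"]).as_matrix()
    return np.c_[f*q[:,0]/q[:,2]+c["cx"],f*q[:,1]/q[:,2]+c["cy"]]
def blobs(m,lo,hi):
    n,l,s,ce=cv2.connectedComponentsWithStats(m.astype(np.uint8))
    return [(ce[i].round(1),s[i]) for i in range(1,n) if lo<=s[i,4]<=hi]
E
python3 - <<'E'
from h import *
c=bot.get_calibration("top");im=cv2.imread("pics/top0.png")
g=im.max(2)
for b,s in blobs(g<45,15,500):
    if 100<b[0]<530 and 170<b[1]<340: print(b,s,cast(c,b,80)[0].round(1))
sat=im.max(2).astype(int)-im.min(2)
roi=np.zeros(g.shape,bool);roi[200:255,250:390]=1
m=((sat<25)&(g>150)&roi).astype(np.uint8)
m=cv2.morphologyEx(m,cv2.MORPH_CLOSE,np.ones((9,9)));print(m.sum())
r=cv2.minAreaRect(cv2.findNonZero(m));bx=cv2.boxPoints(r);print(r);print(cast(c,bx,26).round(1),cast(c,[r[0]],26))
cv2.imwrite("pics/crop.png",cv2.resize(im[180:330,190:440],None,fx=3.2,fy=3.2,interpolation=cv2.INTER_CUBIC))
E
```

```text
[280.5 195. ] [277 193   8   5  40] [712.7  70.2  80. ]
[400.2 222.1] [397 203   7  39 181] [ 640.9 -214.5   80. ]
[201.3 234.3] [199 215   6  39 179] [622.4 260.6  80. ]
[131.4 243.2] [126 231   9  25  44] [604.9 427.   80. ]
[491.  242.7] [488 230  11  27  76] [ 586.7 -429.5   80. ]
[482.2 248.1] [480 238   9  20  31] [ 574.3 -407.9   80. ]
[279.2 258.5] [276 256   8   6  40] [560.5  76.   80. ]
[321.7 273.4] [319 270   7   7  35] [522.8 -24.2  80. ]
[425.1 307.3] [416 298  19  19 268] [ 437.  -266.9   80. ]
[215.5 312.2] [207 303  18  19 270] [436.9 228.7  80. ]
[282.8 316.5] [274 308  19  18 259] [423.1  70.   80. ]
4445
((318.7933654785156, 228.9597625732422), (44.950923919677734, 124.28911590576172), 85.76361083984375)
[[ 682.5  137.1   26. ]
 [ 698.5 -171.3   26. ]
 [ 586.6 -176.2   26. ]
 [ 570.8  130.7   26. ]] [[634.4599367  -19.80666068  26.        ]]
```

View pics/crop.png

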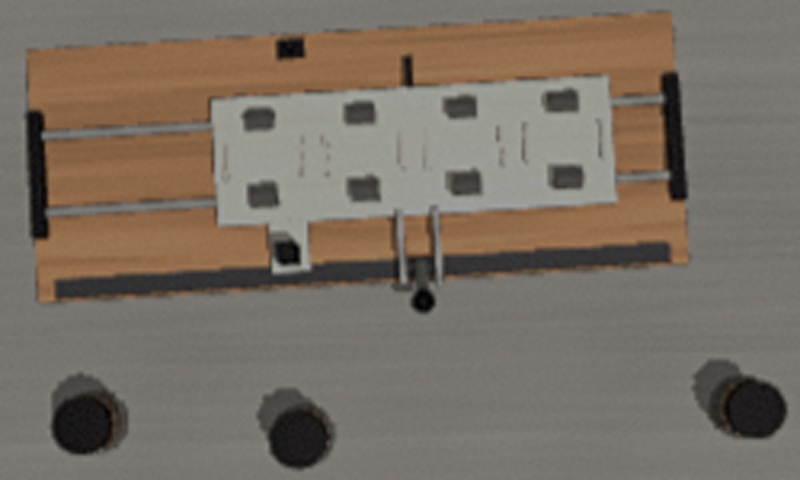

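{"fn": "jog_arm", "kwargs": {
  "targets": [
    {"spin": 1},
    {"spin": 1},
    {"spin": 1},
    {"spin": 1},
    {"spin": 1},
    {"spin": 1},
    {"spin": 1},
    {"spin": 1},
    {"spin": 1},
    {"spin": 1}
  ],
  "gripper": 100
}}

```text
invalid input
```

{"fn": "jog_arm", "kwargs": {
  "targets": [
    {"xyz": [0,0,0],"spin": 0.7},
    {"xyz": [-0.65,0.33,-0.14]},
    {"xyz": [-0.65,0.33,-0.14]},
    {"xyz": [-0.65,0.33,-0.14]},
    {"xyz": [-0.65,0.33,-0.14]},
    {"xyz": [-0.65,0.33,-0.14]},
    {"xyz": [-0.65,0.33,-0.14]},
    {"xyz": [-0.65,0.33,-0.14]},
    {"xyz": [-0.65,0.33,-0.14]},
    {"xyz": [-0.65,0.33,-0.14]}
  ]
}}

```text
invalid input
```

```bash
python3 - <<'E'
from h import *
o=bot.get_obs();print(o['time'],o['tool_pos'],o['tcp_rot'],o['contact_force'])
c=bot.get_calibration("wrist");im=bot.capture("wrist");cv2.imwrite("pics/w1.png",im);print(c)
E
```

```text
0.1 [227.09090307 472.93662564 226.12818313] [-3.14023673e+00 -1.96315029e-04  2.69382893e+00] [ 0.10479809 -0.55130239  0.34964737]
{'vfov': 59.26419153567709, 'cx': 325.625180379844, 'cy': 239.49615841965962, 'eye': array([168.77959716, 501.53122543, 384.36779924]), 'rotation': array([2.89047863, 0.00316585, 1.12331692])}
```

View pics/w1.png

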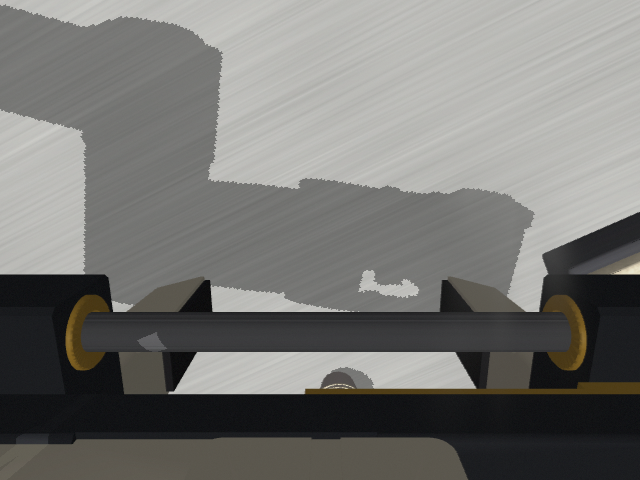

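{"fn": "jog_arm", "kwargs": {
  "targets": [
    {"xyz": [0,0,0],"spin": 1},
    {"xyz": [0,0,0],"spin": 1},
    {"xyz": [0,0,0],"spin": 1},
    {"xyz": [0,0,0],"spin": 1},
    {"xyz": [0,0,0],"spin": 1},
    {"xyz": [0,0,0],"spin": 1},
    {"xyz": [0,0,0],"spin": 1},
    {"xyz": [0,0,0],"spin": 1},
    {"xyz": [0,0,0],"spin": 1},
    {"xyz": [0,0,0],"spin": 1}
  ],
  "gripper": 100
}}

```text
time: 1.4
tool_pos: [227.2, 473.1, 226.4]
tcp_rot: [-3.141, 0.001, 1.69]
contact_force: [1.4, -0.6, -0.3]
grip_width: 92.0
finger_force: 0.0
```

{"fn": "jog_arm", "kwargs": {
  "targets": [
    {"xyz": [0,0,0],"spin": 0.7},
    {"xyz": [-0.65,0.33,-0.14],"spin": 0},
    {"xyz": [-0.65,0.33,-0.14],"spin": 0},
    {"xyz": [-0.65,0.33,-0.14],"spin": 0},
    {"xyz": [-0.65,0.33,-0.14],"spin": 0},
    {"xyz": [-0.65,0.33,-0.14],"spin": 0},
    {"xyz": [-0.65,0.33,-0.14],"spin": 0},
    {"xyz": [-0.65,0.33,-0.14],"spin": 0},
    {"xyz": [-0.65,0.33,-0.14],"spin": 0},
    {"xyz": [-0.65,0.33,-0.14],"spin": 0}
  ],
  "gripper": 100
}}

```text
time: 2.65
tool_pos: [489.9, 16.7, 327.8]
tcp_rot: [-3.142, -0.0, 1.624]
contact_force: [1.4, 1.5, -0.1]
grip_width: 91.7
finger_force: 0.0
```

{"fn": "jog_arm", "kwargs": {
  "targets": [
    {"xyz": [-0.59,0.2,0],"spin": 0},
    {"xyz": [-0.59,0.2,0],"spin": 0},
    {"xyz": [-0.59,0.2,0],"spin": 0},
    {"xyz": [-0.59,0.2,0],"spin": 0},
    {"xyz": [-0.59,0.2,0],"spin": 0},
    {"xyz": [-0.59,0.2,0],"spin": 0},
    {"xyz": [0,0,0],"spin": 0},
    {"xyz": [0,0,0],"spin": 0},
    {"xyz": [0,0,0],"spin": 0},
    {"xyz": [0,0,0],"spin": 0}
  ],
  "gripper": 100
}}

```text
time: 3.9
tool_pos: [600.2, -258.1, 328.3]
tcp_rot: [3.141, 0.0, 1.625]
contact_force: [0.6, -0.5, -0.7]
grip_width: 91.8
finger_force: 0.0
```

```bash
python3 - <<'E'
from h import *
o=bot.get_obs();print(o['time'],o['tool_pos'])
c=bot.get_calibration("wrist");im=bot.capture("wrist");cv2.imwrite("pics/w2.png",im)
import pickle;pickle.dump(c,open("w2.pkl","wb"))
E
```

```text
3.9 [ 600.20562107 -258.10194115  328.2805397 ]
```

View pics/w2.png

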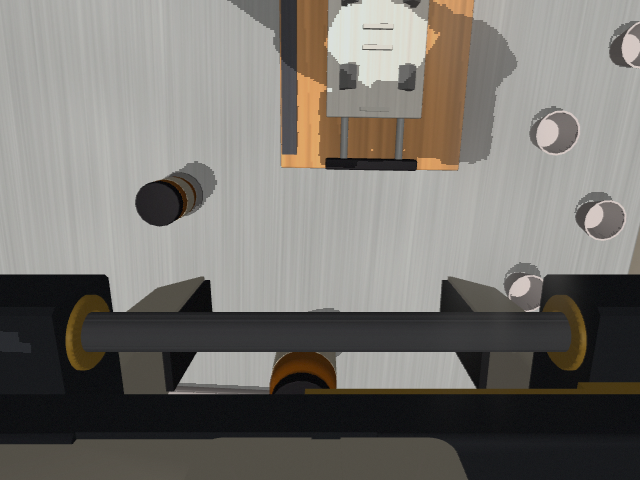

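{"fn": "jog_arm", "kwargs": {
  "targets": [
    {"xyz": [0.45,0,0],"spin": 0},
    {"xyz": [0.45,0,0],"spin": 0},
    {"xyz": [0.45,0,0],"spin": 0},
    {"xyz": [0.45,0,0],"spin": 0},
    {"xyz": [0,0,0],"spin": 0},
    {"xyz": [0,0,0],"spin": 0},
    {"xyz": [0,0,0],"spin": 0},
    {"xyz": [0,0,0],"spin": 0},
    {"xyz": [0,0,0],"spin": 0},
    {"xyz": [0,0,0],"spin": 0}
  ],
  "gripper": 100
}}

```text
time: 5.2
tool_pos: [592.6, -115.7, 327.4]
tcp_rot: [-3.142, -0.0, 1.623]
contact_force: [-0.1, 0.7, -0.0]
grip_width: 92.0
finger_force: 0.0
```

```bash
python3 - <<'E'
from h import *
o=bot.get_obs();print(o['time'],o['tool_pos'])
c=bot.get_calibration("wrist");im=bot.capture("wrist");cv2.imwrite("pics/w3.png",im)
import pickle;pickle.dump(c,open("w3.pkl","wb"))
E
```

```text
5.2 [ 592.59253292 -115.71226161  327.44554393]
```

View pics/w3.png

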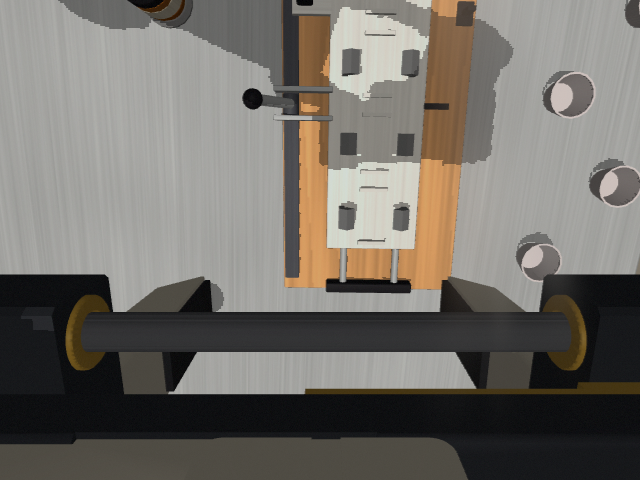

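```bash
python3 - <<'E'
from h import *
import pickle
c=pickle.load(open("w3.pkl","rb"));im=cv2.imread("pics/w3.png");print(c)
g=cv2.cvtColor(im,cv2.COLOR_BGR2GRAY)
a=0.052;M=np.array([[np.cos(a),-np.sin(a)],[np.sin(a),np.cos(a)]]) # cols railx,raily
def rail(p): return (np.asarray(p)[:,:2]@M)
for (u,v) in [(347,217),(401,219),(348,144),(406,144),(351,62),(410,63)]:
    w=g[v-20:v+20,u-20:u+20]; t,_=cv2.threshold(w,0,255,cv2.THRESH_OTSU)
    bl=max(blobs(w<t,30,1500),key=lambda b:b[1][4]); s=bl[1]
    pts=np.array([[s[0],s[1]],[s[0]+s[2],s[1]+s[3]]])+[u-20,v-20]
    print(t,bl[0]+[u-20,v-20],pts.tolist(),rail(cast(c,[bl[0]+[u-20,v-20]],52)).round(1))
big=cv2.resize(im[20:270,270:470],None,fx=3.0,fy=2.4,interpolation=cv2.INTER_CUBIC);cv2.imwrite("pics/w3c.png",big)
ct=bot.get_calibration("top");it=cv2.imread("pics/top0.png");gt=cv2.cvtColor(it,cv2.COLOR_BGR2GRAY)
roi=gt[203:250,252:385]
for b,s in blobs(roi<95,20,150): print(b+[252,203],s[4],cast(ct,b+[252,203],52)[0].round(1),rail(cast(ct,b+[252,203],52)).round(1))
E
```

```text
{'vfov': 59.26419153567709, 'cx': 325.625180379844, 'cy': 239.49615841965962, 'eye': array([590.5067316 , -49.76131097, 485.6682274 ]), 'rotation': array([2.88911697e+00, 4.06771474e-04, 5.29232412e-02])}
151.0 [346.9 215.4] [[338, 201], [357, 230]] [[ 609.3 -166.2]]
159.0 [400.8 216.4] [[393, 202], [410, 231]] [[ 665.7 -167.2]]
100.0 [348.  143.5] [[340, 133], [357, 155]] [[609.4 -92.8]]
105.0 [405.  144.4] [[397, 133], [415, 156]] [[666.6 -93.7]]
142.0 [351.1  61.6] [[342, 48], [362, 76]] [[611.3 -16.4]]
159.0 [415.3  66. ] [[390, 43], [430, 83]] [[672.9 -20.2]]
[318.2 205. ] 23 [690.6 -19.6  52. ] [[688.6 -55.5]]
[365.4 211.3] 63 [ 672.5 -134.4   52. ] [[ 664.6 -169.2]]
[333.6 213. ] 60 [670.1 -56.7  52. ] [[666.2 -91.5]]
[302.  214.8] 56 [667.4  20.4  52. ] [[667.5 -14.3]]
[270.4 216.6] 56 [664.7  97.5  52. ] [[668.9  62.8]]
[366.8 235. ] 66 [ 614.4 -136.2   52. ] [[ 606.5 -167.9]]
[335.  236.9] 64 [611.5 -58.7  52. ] [[607.6 -90.4]]
[303.4 238.8] 64 [608.6  18.2  52. ] [[608.7 -13.5]]
[272.  240.7] 63 [605.7  94.6  52. ] [[609.8  63. ]]
```

View pics/w3c.png

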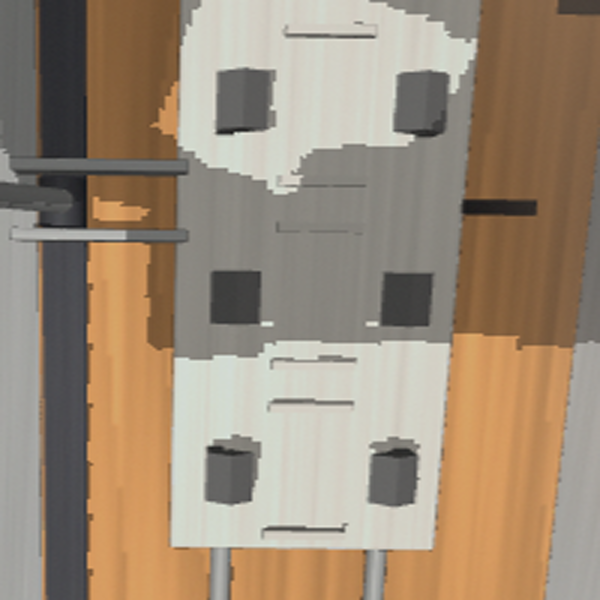

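```bash
python3 - <<'E'
from h import *
import pickle
c=pickle.load(open("w2.pkl","rb"));im=cv2.imread("pics/w2.png")
for b,s in blobs((im.max(2)<60)[160:250,100:230],300,4000):
    print(b+[100,160],s, cast(c,b+[100,160],80).round(1))
m=(im.max(2)<60)[160:250,100:230].astype(np.uint8)
k=max(cv2.findContours(m,0,2)[0],key=len);print((np.array(cv2.minEnclosingCircle(k)[0])+[100,160]),cv2.minEnclosingCircle(k)[1],cast(c,np.array(cv2.minEnclosingCircle(k)[0])+[100,160],80))
ct=bot.get_calibration("top");im=bot.capture("top")
for b,s in blobs(im.max(2)<45,150,500):
    if 100<b[0]<530 and 280<b[1]<340: print(b,s,cast(ct,b,80)[0].round(1))
E
```

```text
[160.6 202.3] [  36   20   51   46 1802] [[ 441.5 -268.5   80. ]]
[160.91999817 201.5       ] 25.32314109802246 [[ 441.8129559  -267.64985905   80.        ]]
[395.9 296.5] [384 283  26  33 223] [ 464.1 -198.6   80. ]
[425.1 307.3] [416 299  19  18 258] [ 437.  -266.9   80. ]
[215.3 312.5] [206 304  19  18 279] [436.2 229.2  80. ]
[282.9 316.8] [274 308  19  19 268] [422.4  69.8  80. ]
```

{"fn": "jog_arm", "kwargs": {
  "targets": [
    {"xyz": [0,0,0],"spin": 0.15},
    {"xyz": [-0.305,-0.33,0.37],"spin": 0},
    {"xyz": [-0.305,-0.33,0.37],"spin": 0},
    {"xyz": [-0.305,-0.33,0.37],"spin": 0},
    {"xyz": [-0.305,-0.33,0.37],"spin": 0},
    {"xyz": [-0.305,-0.33,0.37],"spin": 0},
    {"xyz": [-0.305,-0.33,0.37],"spin": 0},
    {"xyz": [0,0,0],"spin": 0},
    {"xyz": [0,0,0],"spin": 0},
    {"xyz": [0,0,0],"spin": 0}
  ],
  "gripper": 100
}}

```text
time: 6.55
tool_pos: [441.0, -267.5, 150.9]
tcp_rot: [3.14, 0.001, 1.61]
contact_force: [-0.5, 0.8, -0.1]
grip_width: 91.7
finger_force: 0.0
```

{"fn": "jog_arm", "kwargs": {
  "targets": [
    {"xyz": [0,0,0.25],"spin": 0},
    {"xyz": [0,0,0.25],"spin": 0},
    {"xyz": [0,0,0.25],"spin": 0},
    {"xyz": [0,0,0.25],"spin": 0},
    {"xyz": [0,0,0.25],"spin": 0},
    {"xyz": [0,0,0.124],"spin": 0},
    {"xyz": [0,0,0],"spin": 0},
    {"xyz": [0,0,0],"spin": 0},
    {"xyz": [0,0,0],"spin": 0},
    {"xyz": [0,0,0],"spin": 0}
  ],
  "gripper": 100
}}

```text
time: 7.8
tool_pos: [440.1, -267.9, 40.5]
tcp_rot: [3.141, 0.001, 1.609]
contact_force: [0.6, 0.4, -0.5]
grip_width: 92.0
finger_force: 0.0
```

{"fn": "jog_arm", "kwargs": {
  "targets": [
    {"xyz": [0,0,0],"spin": 0},
    {"xyz": [0,0,0],"spin": 0},
    {"xyz": [0,0,0],"spin": 0},
    {"xyz": [0,0,0],"spin": 0},
    {"xyz": [0,0,0],"spin": 0},
    {"xyz": [0,0,0],"spin": 0},
    {"xyz": [0,0,0],"spin": 0},
    {"xyz": [0,0,0],"spin": 0},
    {"xyz": [0,0,0],"spin": 0},
    {"xyz": [0,0,0],"spin": 0}
  ],
  "gripper": 0
}}

```text
time: 9.05
tool_pos: [439.9, -267.7, 39.9]
tcp_rot: [3.142, -0.0, 1.609]
contact_force: [-0.6, 0.0, -1.2]
grip_width: 43.6
finger_force: 30.0
```

{"fn": "jog_arm", "kwargs": {
  "targets": [
    {"xyz": [0,0,0],"spin": 0},
    {"xyz": [0,0,0],"spin": 0},
    {"xyz": [0,0,0],"spin": 1},
    {"xyz": [0,0,0],"spin": 1},
    {"xyz": [0,0,0],"spin": 1},
    {"xyz": [0,0,0],"spin": 1},
    {"xyz": [0,0,0],"spin": 1},
    {"xyz": [0,0,0],"spin": 1},
    {"xyz": [0,0,0],"spin": 1},
    {"xyz": [0,0,0],"spin": 1}
  ],
  "gripper": 100
}}

```text
time: 10.3
tool_pos: [440.0, -267.8, 40.1]
tcp_rot: [3.141, -0.0, 0.806]
contact_force: [0.3, 0.6, -0.1]
grip_width: 92.1
finger_force: 0.0
```

{"fn": "jog_arm", "kwargs": {
  "targets": [
    {"xyz": [0,0,0],"spin": 1},
    {"xyz": [0,0,0],"spin": 1},
    {"xyz": [0,0,0],"spin": 1},
    {"xyz": [0,0,0],"spin": 1},
    {"xyz": [0,0,0],"spin": 1},
    {"xyz": [0,0,0],"spin": 1},
    {"xyz": [0,0,0],"spin": 1},
    {"xyz": [0,0,0],"spin": 0.7},
    {"xyz": [0,0,0],"spin": 0},
    {"xyz": [0,0,0],"spin": 0}
  ],
  "gripper": 100
}}

```text
time: 11.55
tool_pos: [439.9, -267.7, 40.0]
tcp_rot: [-3.142, -0.0, 0.04]
contact_force: [-0.7, -0.3, -0.2]
grip_width: 91.4
finger_force: 0.0
```

{"fn": "jog_arm", "kwargs": {
  "targets": [
    {"xyz": [0,0,0],"spin": 0},
    {"xyz": [0,0,0],"spin": 0},
    {"xyz": [0,0,0],"spin": 0},
    {"xyz": [0,0,0],"spin": 0},
    {"xyz": [0,0,0],"spin": 0},
    {"xyz": [0,0,0],"spin": 0},
    {"xyz": [0,0,0],"spin": 0},
    {"xyz": [0,0,0],"spin": 0},
    {"xyz": [0,0,0],"spin": 0},
    {"xyz": [0,0,0],"spin": 0}
  ],
  "gripper": 0
}}

```text
time: 12.8
tool_pos: [439.9, -267.7, 40.0]
tcp_rot: [3.142, -0.0, 0.039]
contact_force: [0.3, -0.2, -0.4]
grip_width: 43.6
finger_force: 30.0
```

{"fn": "jog_arm", "kwargs": {
  "targets": [
    {"xyz": [0,0,0],"spin": 0},
    {"xyz": [0,0,0],"spin": 0},
    {"xyz": [0,0,-0.45],"spin": -1},
    {"xyz": [0,0,-0.45],"spin": -1},
    {"xyz": [0,0,-0.45],"spin": -1},
    {"xyz": [0,0,-0.45],"spin": -1},
    {"xyz": [0,0,-0.45],"spin": -1},
    {"xyz": [0,0,-0.45],"spin": -1},
    {"xyz": [0,0,-0.45],"spin": -1},
    {"xyz": [0,0,-0.45],"spin": -1}
  ],
  "gripper": 100
}}

```text
time: 14.05
tool_pos: [439.6, -267.5, 329.1]
tcp_rot: [-3.141, -0.0, 0.842]
contact_force: [0.4, -0.4, 0.8]
grip_width: 91.3
finger_force: 0.0
```

{"fn": "jog_arm", "kwargs": {
  "targets": [
    {"xyz": [0,0,0],"spin": -1},
    {"xyz": [0,0,0],"spin": -1},
    {"xyz": [0,0,0],"spin": -1},
    {"xyz": [0,0,0],"spin": -1},
    {"xyz": [0,0,0],"spin": -1},
    {"xyz": [0,0,0],"spin": -1},
    {"xyz": [0,0,0],"spin": -1},
    {"xyz": [0,0,0],"spin": -0.7},
    {"xyz": [0,0,0],"spin": 0},
    {"xyz": [0,0,0],"spin": 0}
  ],
  "gripper": 100
}}

```text
time: 15.3
tool_pos: [439.8, -267.7, 327.9]
tcp_rot: [-3.142, -0.0, 1.607]
contact_force: [0.1, 0.3, 0.1]
grip_width: 91.6
finger_force: 0.0
```

```bash
python3 - <<'E'
from h import *
import pickle
print(bot.get_obs()['tool_pos'],bot.get_obs()['tcp_rot'])
c=bot.get_calibration("wrist");im=bot.capture("wrist");cv2.imwrite("pics/w4.png",im)
pickle.dump(c,open("w4.pkl","wb"))
print(project(c,[439.9,-267.7,80]))
for b,s in blobs((im.max(2)<60)[100:300,230:420],300,4000): print(b+[230,100],s,cast(c,b+[230,100],80)[0].round(1))
it=bot.capture("top");cv2.imwrite("pics/t4.png",it)
E
```

```text
[ 439.81911415 -267.65878947  327.91815736] [-3.14152446e+00 -2.11348618e-04  1.60744707e+00]
[[324.41539903 200.87548745]]
[325.6 200.8] [  74   78   44   46 1582] [ 441.  -267.6   80. ]
```

View pics/w4.png

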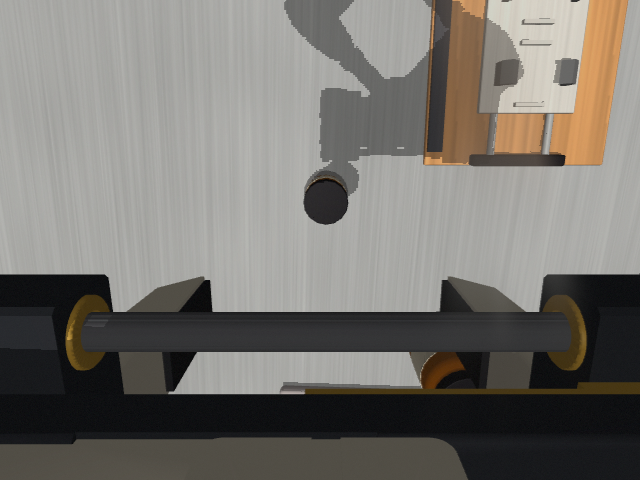

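{"fn": "jog_arm", "kwargs": {
  "targets": [
    {"xyz": [0.305,0.524,0],"spin": 0},
    {"xyz": [0.305,0.524,0],"spin": 0},
    {"xyz": [0.305,0.524,0],"spin": 0},
    {"xyz": [0.305,0.524,0],"spin": 0},
    {"xyz": [0.305,0.524,0],"spin": 0},
    {"xyz": [0,0,0],"spin": 0},
    {"xyz": [0,0,0],"spin": 0},
    {"xyz": [0,0,0],"spin": 0},
    {"xyz": [0,0,0],"spin": 0},
    {"xyz": [0,0,0],"spin": 0}
  ],
  "gripper": 100
}}

```text
time: 16.65
tool_pos: [644.3, -138.4, 328.5]
tcp_rot: [3.141, 0.0, 1.608]
contact_force: [-0.5, 0.2, 0.1]
grip_width: 92.1
finger_force: 0.0
```

```bash
python3 - <<'E'
from h import *
import pickle
print(bot.get_obs()['tool_pos'],bot.get_obs()['tcp_rot'])
c=bot.get_calibration("wrist");im=bot.capture("wrist");cv2.imwrite("pics/w5.png",im)
pickle.dump(c,open("w5.pkl","wb"))
im=im.copy()
for k in range(3):
    p=np.array([644.8+1.1,-138,52])+k*78*np.array([-.0354,.9994,0])
    for q in project(c,[p,p+[29,0,0],p-[29,0,0]]): print(q.round(1)); 
cv2.imwrite("pics/w5c.png",cv2.resize(im[20:260,230:430],None,fx=2.5,fy=2.5,interpolation=cv2.INTER_CUBIC))
E
```

```text
[ 644.33444283 -138.38369832  328.50282162] [3.14093754e+00 1.67779971e-04 1.60789231e+00]
[325.8 196. ]
[353.7 197. ]
[297.8 195. ]
[325.9 117.7]
[355.2 118.8]
[296.7 116.6]
[326.1  31.7]
[356.8  33. ]
[295.4  30.5]
```

View pics/w5c.png

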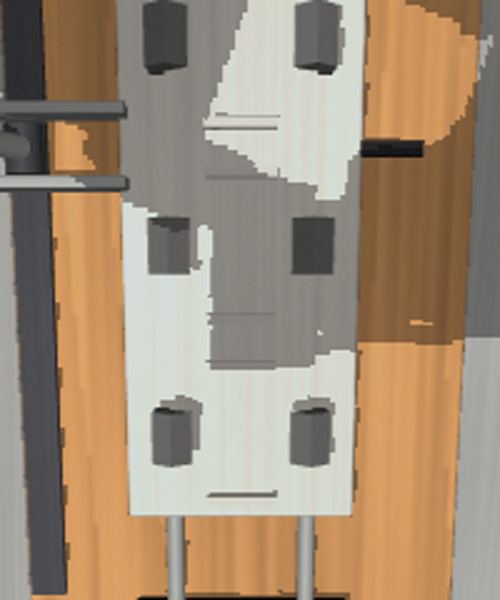

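{"fn": "jog_arm", "kwargs": {
  "targets": [
    {"xyz": [-0.304,-0.5225,0],"spin": 0},
    {"xyz": [-0.304,-0.5225,0],"spin": 0},
    {"xyz": [-0.304,-0.5225,0],"spin": 0},
    {"xyz": [-0.304,-0.5225,0],"spin": 0},
    {"xyz": [-0.304,-0.5225,0],"spin": 0},
    {"xyz": [0,0,0.5],"spin": 0},
    {"xyz": [0,0,0.5],"spin": 0},
    {"xyz": [0,0,0.5],"spin": 0},
    {"xyz": [0,0,0],"spin": 0},
    {"xyz": [0,0,0],"spin": 0}
  ],
  "gripper": 100
}}

```text
time: 17.95
tool_pos: [441.1, -267.9, 209.6]
tcp_rot: [3.14, 0.002, 1.609]
contact_force: [0.5, -0.5, -0.8]
grip_width: 92.1
finger_force: 0.0
```

```bash
cat >> h.py <<'E'
def lids():
    "jar lids seen by the wrist camera -> jar xy (bias removed)"
    print(bot.get_obs()['time'],bot.get_obs()['tool_pos'].round(1),bot.get_obs()['tcp_rot'].round(3))
    c=bot.get_calibration("wrist");im=bot.capture("wrist")
    m=(im.max(2)<60).astype(np.uint8);m[275:]=0
    for k in cv2.findContours(m,0,2)[0]:
        if cv2.contourArea(k)>300:
            u,r=cv2.minEnclosingCircle(k);M=cv2.moments(k)
            u=(M['m10']/M['m00'],M['m01']/M['m00'])
            print(np.round(u,1),round(r,1),cv2.contourArea(k),(cast(c,u,80)[0]-[1.1,-0.0,0]).round(1))
    return im
def toplids():
    c=bot.get_calibration("top");im=bot.capture("top")
    for b,s in blobs(im.max(2)<45,150,500):
        if 100<b[0]<530 and 170<b[1]<400: print(b,s[4],cast(c,b,80)[0].round(1))
E
python3 -c "
from h import *
lids();toplids()"
```

```text
17.95 [ 441.1 -267.9  209.6] [3.140e+00 2.000e-03 1.609e+00]
[323.3 226.2] 32.1 2980.5 [ 440.  -266.8   80. ]
[593.2 168.6] 47.0 1342.0 [ 620.7 -220.    80. ]
[400.2 222.1] 175 [ 640.9 -214.5   80. ]
[201.3 234.2] 172 [622.7 260.6  80. ]
[373.9 260.1] 242 [ 551.5 -149.    80. ]
[215.5 312.2] 265 [436.9 228.7  80. ]
[282.9 316.5] 254 [423.1  69.8  80. ]
[492.  347.3] 190 [ 339.6 -421.2   80. ]
[403.9 356. ] 449 [ 324.2 -213.    80. ]
[467.9 385. ] 231 [ 253.4 -360.9   80. ]
```

{"fn": "jog_arm", "kwargs": {
  "targets": [
    {"xyz": [0,0,0.35],"spin": 0},
    {"xyz": [0,0,0.35],"spin": 0},
    {"xyz": [0,0,0.35],"spin": 0},
    {"xyz": [0,0,0.35],"spin": 0},
    {"xyz": [0,0,0.35],"spin": 0},
    {"xyz": [0,0,0.25],"spin": 0},
    {"xyz": [0,0,0.1],"spin": 0},
    {"xyz": [0,0,0],"spin": 0},
    {"xyz": [0,0,0],"spin": 0},
    {"xyz": [0,0,0],"spin": 0}
  ],
  "gripper": 100
}}

```text
time: 19.3
tool_pos: [440.9, -267.6, 40.8]
tcp_rot: [3.14, 0.001, 1.609]
contact_force: [0.1, 0.2, 0.1]
grip_width: 92.1
finger_force: 0.0
```

{"fn": "jog_arm", "kwargs": {
  "targets": [
    {"xyz": [0,0,0],"spin": 0},
    {"xyz": [0,0,0],"spin": 0},
    {"xyz": [0,0,0],"spin": 0},
    {"xyz": [0,0,0],"spin": 0},
    {"xyz": [0,0,0],"spin": 0},
    {"xyz": [0,0,0],"spin": 0},
    {"xyz": [0,0,0],"spin": 0},
    {"xyz": [0,0,0],"spin": 0},
    {"xyz": [0,0,0],"spin": 0},
    {"xyz": [0,0,0],"spin": 0}
  ],
  "gripper": 0
}}

```text
time: 20.55
tool_pos: [440.4, -267.3, 39.9]
tcp_rot: [-3.142, -0.0, 1.609]
contact_force: [-0.4, -0.1, -0.8]
grip_width: 43.1
finger_force: 30.0
```

{"fn": "jog_arm", "kwargs": {
  "targets": [
    {"xyz": [0,0,-0.4],"spin": 0},
    {"xyz": [0,0,-0.6],"spin": 0},
    {"xyz": [0,0,-0.25],"spin": 0},
    {"xyz": [0.304,0.524,0],"spin": 0},
    {"xyz": [0.304,0.524,0],"spin": 0},
    {"xyz": [0.304,0.524,0],"spin": 0},
    {"xyz": [0.304,0.524,0],"spin": 0},
    {"xyz": [0.304,0.524,0],"spin": 0},
    {"xyz": [0,0,0],"spin": 0},
    {"xyz": [0,0,0],"spin": 0}
  ],
  "gripper": 0
}}

```text
time: 21.8
tool_pos: [644.5, -137.8, 139.2]
tcp_rot: [-3.14, -0.0, 1.609]
contact_force: [-0.5, -0.7, -1.1]
grip_width: 43.5
finger_force: 30.0
```

{"fn": "jog_arm", "kwargs": {
  "targets": [
    {"xyz": [0,0,0.2],"spin": 0},
    {"xyz": [0,0,0.2],"spin": 0},
    {"xyz": [0,0,0.1],"spin": 0},
    {"xyz": [0,0,0],"spin": 0},
    {"xyz": [0,0,0],"spin": 0},
    {"xyz": [0,0,0],"spin": 0},
    {"xyz": [0,0,0],"spin": 0},
    {"xyz": [0,0,0],"spin": 0},
    {"xyz": [0,0,0],"spin": 0},
    {"xyz": [0,0,0],"spin": 0}
  ],
  "gripper": 0
}}

```text
time: 23.05
tool_pos: [645.3, -137.8, 100.0]
tcp_rot: [3.142, -0.0, 1.609]
contact_force: [0.3, 0.7, -1.8]
grip_width: 44.0
finger_force: 30.0
```

{"fn": "jog_arm", "kwargs": {
  "targets": [
    {"xyz": [0,0,0.1],"spin": 0},
    {"xyz": [0,0,0.075],"spin": 0},
    {"xyz": [0,0,0.025],"spin": 0},
    {"xyz": [0,0,0.025],"spin": 0},
    {"xyz": [0,0,0.025],"spin": 0},
    {"xyz": [0,0,0.025],"spin": 0},
    {"xyz": [0,0,0.025],"spin": 0},
    {"xyz": [0,0,0],"spin": 0},
    {"xyz": [0,0,0],"spin": 0},
    {"xyz": [0,0,0],"spin": 0}
  ],
  "gripper": 0
}}

```text
time: 24.3
tool_pos: [645.9, -138.1, 77.0]
tcp_rot: [3.14, 0.001, 1.609]
contact_force: [-1.3, -0.2, 4.9]
grip_width: 43.5
finger_force: 30.0
```

{"fn": "jog_arm", "kwargs": {
  "targets": [
    {"xyz": [0,0,0.0125],"spin": 0},
    {"xyz": [0,0,0.0125],"spin": 0},
    {"xyz": [0,0,0.0125],"spin": 0},
    {"xyz": [0,0,0.0125],"spin": 0},
    {"xyz": [0,0,0.0125],"spin": 0},
    {"xyz": [0,0,0],"spin": 0},
    {"xyz": [0,0,0],"spin": 0},
    {"xyz": [0,0,0],"spin": 0},
    {"xyz": [0,0,0],"spin": 0},
    {"xyz": [0,0,0],"spin": 0}
  ],
  "gripper": 0
}}

```text
time: 25.55
tool_pos: [644.5, -137.4, 69.6]
tcp_rot: [-3.139, -0.001, 1.609]
contact_force: [1.1, -0.8, -17.5]
grip_width: 43.3
finger_force: 30.0
```

{"fn": "jog_arm", "kwargs": {
  "targets": [
    {"xyz": [0,0,0.0125],"spin": 0},
    {"xyz": [0,0,0.0125],"spin": 0},
    {"xyz": [0,0,0.0125],"spin": 0},
    {"xyz": [0,0,0.0125],"spin": 0},
    {"xyz": [0,0,0.0125],"spin": 0},
    {"xyz": [0,0,0],"spin": 0},
    {"xyz": [0,0,0],"spin": 0},
    {"xyz": [0,0,0],"spin": 0},
    {"xyz": [0,0,0],"spin": 0},
    {"xyz": [0,0,0],"spin": 0}
  ],
  "gripper": 0
}}

```text
time: 26.8
tool_pos: [645.6, -137.9, 66.2]
tcp_rot: [3.141, 0.0, 1.609]
contact_force: [-1.0, -0.5, -1.7]
grip_width: 43.2
finger_force: 30.0
```

{"fn": "jog_arm", "kwargs": {
  "targets": [
    {"xyz": [0,0,0],"spin": 0},
    {"xyz": [0,0,0],"spin": 0},
    {"xyz": [0,0,-0.25],"spin": 0},
    {"xyz": [0,0,-0.6],"spin": 0},
    {"xyz": [0,0,-0.6],"spin": 0},
    {"xyz": [0,0,-0.6],"spin": 0},
    {"xyz": [0,0,-0.6],"spin": 0},
    {"xyz": [0,0,-0.6],"spin": 0},
    {"xyz": [0,0,0],"spin": 0},
    {"xyz": [0,0,0],"spin": 0}
  ],
  "gripper": 100
}}

```text
time: 28.05
tool_pos: [645.2, -137.7, 325.5]
tcp_rot: [-3.141, -0.0, 1.609]
contact_force: [0.7, -0.0, -0.7]
grip_width: 91.6
finger_force: 0.0
```

```bash
python3 -c "
from h import *
im=lids();cv2.imwrite('pics/w6.png',im)"
```

```text
28.05 [ 645.2 -137.7  325.5] [-3.141 -0.     1.609]
[325.5 266.6] 42.7 906.5 [ 647.7 -204.    80. ]
[325.9 206.3] 24.7 1752.5 [ 645.8 -142.6   80. ]
[190.1  70.5] 11.2 327.0 [519.5 -24.2  80. ]
[237.6  29.4] 30.7 884.5 [562.4  11.2  80. ]
```

{"fn": "jog_arm", "kwargs": {
  "targets": [
    {"xyz": [0.45,-0.442,0],"spin": 0},
    {"xyz": [0.45,-0.442,0],"spin": 0},
    {"xyz": [0.45,-0.442,0],"spin": 0},
    {"xyz": [0.45,-0.442,0],"spin": 0},
    {"xyz": [0.45,-0.442,0],"spin": 0},
    {"xyz": [0.45,-0.442,0],"spin": 0},
    {"xyz": [0,0,0],"spin": 0},
    {"xyz": [0,0,0],"spin": 0},
    {"xyz": [0,0,0],"spin": 0},
    {"xyz": [0,0,0],"spin": 0}
  ],
  "gripper": 100
}}

```text
time: 29.35
tool_pos: [425.6, 69.3, 325.5]
tcp_rot: [-3.141, -0.0, 1.608]
contact_force: [-0.3, 0.6, 0.9]
grip_width: 92.0
finger_force: 0.0
```

```bash
python3 -c "
from h import *
lids()"
```

```text
29.35 [425.6  69.3 325.5] [-3.141 -0.     1.608]
[322.5 199.5] 22.9 1534.0 [422.5  70.9  80. ]
[ 14.2 245.9] 57.8 508.5 [118.2  13.1  80. ]
[437.  117.9] 55.1 1034.5 [525.1 150.4  80. ]
[344.5  22.6] 27.7 1979.5 [436.2 227.1  80. ]
```

View pics/w6.png

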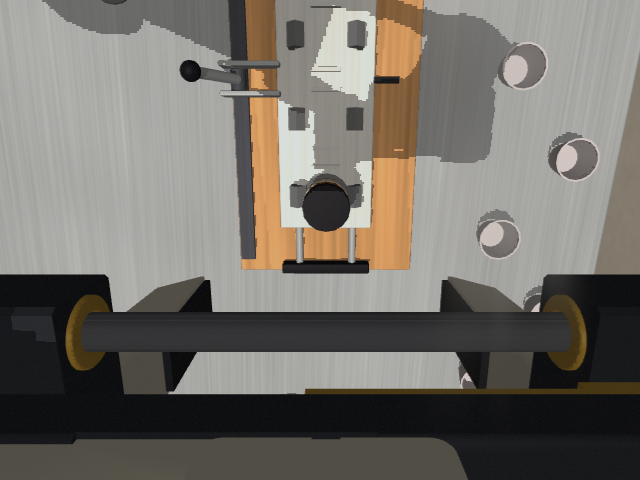

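{"fn": "jog_arm", "kwargs": {
  "targets": [
    {"xyz": [0.021,-0.038,0],"spin": 0},
    {"xyz": [0,0,0.5],"spin": 0},
    {"xyz": [0,0,0.6],"spin": 0},
    {"xyz": [0,0,0.6],"spin": 0},
    {"xyz": [0,0,0.6],"spin": 0},
    {"xyz": [0,0,0.6],"spin": 0},
    {"xyz": [0,0,0.5],"spin": 0},
    {"xyz": [0,0,0.17],"spin": 0},
    {"xyz": [0,0,0],"spin": 0},
    {"xyz": [0,0,0],"spin": 0}
  ],
  "gripper": 100
}}

```text
time: 30.65
tool_pos: [422.6, 71.6, 41.1]
tcp_rot: [3.14, -0.0, 1.609]
contact_force: [0.3, 0.5, -0.5]
grip_width: 91.6
finger_force: 0.0
```

{"fn": "jog_arm", "kwargs": {
  "targets": [
    {"xyz": [0,0,0],"spin": 0},
    {"xyz": [0,0,0],"spin": 0},
    {"xyz": [0,0,0],"spin": 0},
    {"xyz": [0,0,0],"spin": 0},
    {"xyz": [0,0,0],"spin": 0},
    {"xyz": [0,0,0],"spin": 0},
    {"xyz": [0,0,0],"spin": 0},
    {"xyz": [0,0,0],"spin": 0},
    {"xyz": [0,0,0],"spin": 0},
    {"xyz": [0,0,0],"spin": 0}
  ],
  "gripper": 0
}}

```text
time: 31.9
tool_pos: [422.0, 71.5, 40.4]
tcp_rot: [3.142, -0.0, 1.609]
contact_force: [0.4, 0.3, 0.8]
grip_width: 43.6
finger_force: 30.0
```

{"fn": "jog_arm", "kwargs": {
  "targets": [
    {"xyz": [0,0,-0.3],"spin": 0},
    {"xyz": [0,0,-0.6],"spin": 0},
    {"xyz": [0,0,-0.6],"spin": 0},
    {"xyz": [-0.153,0.539,0],"spin": 0},
    {"xyz": [-0.153,0.539,0],"spin": 0},
    {"xyz": [-0.153,0.539,0],"spin": 0},
    {"xyz": [-0.153,0.539,0],"spin": 0},
    {"xyz": [-0.153,0.539,0],"spin": 0},
    {"xyz": [0,0,0],"spin": 0},
    {"xyz": [0,0,0],"spin": 0}
  ],
  "gripper": 0
}}

```text
time: 33.15
tool_pos: [638.7, 18.7, 159.4]
tcp_rot: [-3.139, -0.001, 1.609]
contact_force: [0.2, -0.2, -0.9]
grip_width: 43.2
finger_force: 30.0
```

{"fn": "jog_arm", "kwargs": {
  "targets": [
    {"xyz": [0,0,0.3],"spin": 0},
    {"xyz": [0,0,0.4],"spin": 0},
    {"xyz": [0,0,0.175],"spin": 0},
    {"xyz": [0,0,0],"spin": 0},
    {"xyz": [0,0,0],"spin": 0},
    {"xyz": [0,0,0],"spin": 0},
    {"xyz": [0,0,0],"spin": 0},
    {"xyz": [0,0,0],"spin": 0},
    {"xyz": [0,0,0],"spin": 0},
    {"xyz": [0,0,0],"spin": 0}
  ],
  "gripper": 0
}}

```text
time: 34.4
tool_pos: [639.7, 18.6, 90.4]
tcp_rot: [-3.142, -0.0, 1.609]
contact_force: [-0.4, 0.2, -0.7]
grip_width: 43.7
finger_force: 30.0
```

{"fn": "jog_arm", "kwargs": {
  "targets": [
    {"xyz": [0,0,0.075],"spin": 0},
    {"xyz": [0,0,0.025],"spin": 0},
    {"xyz": [0,0,0.025],"spin": 0},
    {"xyz": [0,0,0.025],"spin": 0},
    {"xyz": [0,0,0.025],"spin": 0},
    {"xyz": [0,0,0.0125],"spin": 0},
    {"xyz": [0,0,0.0125],"spin": 0},
    {"xyz": [0,0,0.0125],"spin": 0},
    {"xyz": [0,0,0],"spin": 0},
    {"xyz": [0,0,0],"spin": 0}
  ],
  "gripper": 0
}}

```text
time: 35.65
tool_pos: [640.6, 18.5, 74.8]
tcp_rot: [3.139, 0.0, 1.609]
contact_force: [-2.7, -0.0, 6.7]
grip_width: 43.7
finger_force: 30.0
```

{"fn": "jog_arm", "kwargs": {
  "targets": [
    {"xyz": [0,0,0.0125],"spin": 0},
    {"xyz": [0,0,0.0125],"spin": 0},
    {"xyz": [0,0,0.0125],"spin": 0},
    {"xyz": [0,0,0.0125],"spin": 0},
    {"xyz": [0,0,0.0125],"spin": 0},
    {"xyz": [0,0,0.0125],"spin": 0},
    {"xyz": [0,0,0],"spin": 0},
    {"xyz": [0,0,0],"spin": 0},
    {"xyz": [0,0,0],"spin": 0},
    {"xyz": [0,0,0],"spin": 0}
  ],
  "gripper": 0
}}

```text
time: 36.9
tool_pos: [639.5, 18.6, 67.3]
tcp_rot: [-3.141, -0.0, 1.609]
contact_force: [-3.0, -1.1, -4.8]
grip_width: 43.8
finger_force: 30.0
```

{"fn": "jog_arm", "kwargs": {
  "targets": [
    {"xyz": [0,0,0.016],"spin": 0},
    {"xyz": [0,0,0],"spin": 0},
    {"xyz": [0,0,0],"spin": 0},
    {"xyz": [0,0,0],"spin": 0},
    {"xyz": [0,0,0],"spin": 0},
    {"xyz": [0,0,0],"spin": 0},
    {"xyz": [0,0,0],"spin": 0},
    {"xyz": [0,0,0],"spin": 0},
    {"xyz": [0,0,0],"spin": 0},
    {"xyz": [0,0,0],"spin": 0}
  ],
  "gripper": 0
}}

```text
time: 38.15
tool_pos: [640.0, 18.5, 66.4]
tcp_rot: [3.141, -0.0, 1.609]
contact_force: [-3.0, -0.2, 2.6]
grip_width: 43.8
finger_force: 30.0
```

{"fn": "jog_arm", "kwargs": {
  "targets": [
    {"xyz": [0,0,0],"spin": 0},
    {"xyz": [0,0,0],"spin": 0},
    {"xyz": [0,0,-0.25],"spin": 0},
    {"xyz": [0,0,-0.6],"spin": 0},
    {"xyz": [0,0,-0.6],"spin": 0},
    {"xyz": [0,0,-0.6],"spin": 0},
    {"xyz": [0,0,-0.6],"spin": 0},
    {"xyz": [0,0,-0.6],"spin": 0},
    {"xyz": [0,0,0],"spin": 0},
    {"xyz": [0,0,0],"spin": 0}
  ],
  "gripper": 95
}}

```text
time: 39.4
tool_pos: [639.7, 18.5, 325.4]
tcp_rot: [-3.141, -0.0, 1.609]
contact_force: [-0.1, 0.5, -1.1]
grip_width: 87.3
finger_force: 0.0
```

```bash
python3 -c "
from h import *
im=lids();cv2.imwrite('pics/w7.png',im)"
```

```text
39.4 [639.7  18.5 325.4] [-3.141 -0.     1.609]
[326.1 206.4] 24.5 1740.0 [640.4  13.6  80. ]
[247.8 136.6] 13.9 375.0 [565.1  76.3  80. ]
[238.7  58.2] 55.9 1599.0 [557.6 143.9  80. ]
```

{"fn": "jog_arm", "kwargs": {
  "targets": [
    {"xyz": [0.451,-0.4075,0],"spin": 0},
    {"xyz": [0.451,-0.4075,0],"spin": 0},
    {"xyz": [0.451,-0.4075,0],"spin": 0},
    {"xyz": [0.451,-0.4075,0],"spin": 0},
    {"xyz": [0.451,-0.4075,0],"spin": 0},
    {"xyz": [0.451,-0.4075,0],"spin": 0},
    {"xyz": [0,0,0],"spin": 0},
    {"xyz": [0,0,0],"spin": 0},
    {"xyz": [0,0,0],"spin": 0},
    {"xyz": [0,0,0],"spin": 0}
  ],
  "gripper": 100
}}

```text
time: 40.7
tool_pos: [436.7, 226.7, 325.7]
tcp_rot: [-3.141, 0.0, 1.607]
contact_force: [0.1, -0.5, -0.1]
grip_width: 91.4
finger_force: 0.0
```

```bash
python3 -c "
from h import *
lids()"
```

```text
40.7 [436.7 226.7 325.7] [-3.141  0.     1.607]
[325.5 196.5] 22.8 1525.0 [436.4 231.2  80. ]
```

View pics/w7.png

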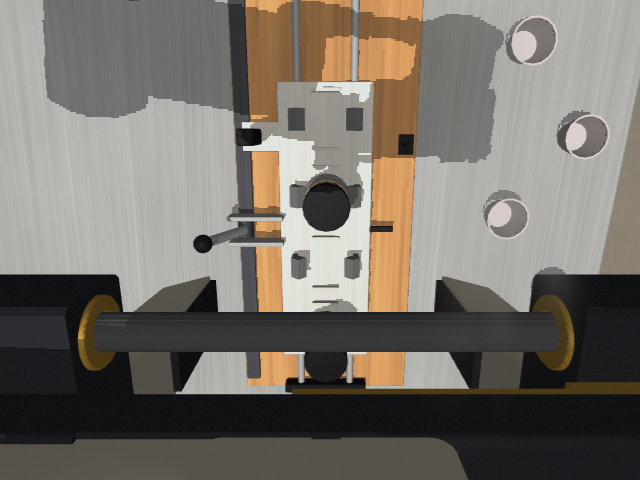

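{"fn": "jog_arm", "kwargs": {
  "targets": [
    {"xyz": [0.056,-0.003,0],"spin": 0},
    {"xyz": [0,0,0.5],"spin": 0},
    {"xyz": [0,0,0.6],"spin": 0},
    {"xyz": [0,0,0.6],"spin": 0},
    {"xyz": [0,0,0.6],"spin": 0},
    {"xyz": [0,0,0.6],"spin": 0},
    {"xyz": [0,0,0.5],"spin": 0},
    {"xyz": [0,0,0.17],"spin": 0},
    {"xyz": [0,0,0],"spin": 0},
    {"xyz": [0,0,0],"spin": 0}
  ],
  "gripper": 100
}}

```text
time: 42.0
tool_pos: [436.8, 232.4, 42.0]
tcp_rot: [3.139, -0.001, 1.609]
contact_force: [-0.0, -0.6, 0.8]
grip_width: 91.9
finger_force: 0.0
```

{"fn": "jog_arm", "kwargs": {
  "targets": [
    {"xyz": [0,0,0],"spin": 0},
    {"xyz": [0,0,0],"spin": 0},
    {"xyz": [0,0,0],"spin": 0},
    {"xyz": [0,0,0],"spin": 0},
    {"xyz": [0,0,0],"spin": 0},
    {"xyz": [0,0,0],"spin": 0},
    {"xyz": [0,0,0],"spin": 0},
    {"xyz": [0,0,0],"spin": 0},
    {"xyz": [0,0,0],"spin": 0},
    {"xyz": [0,0,0],"spin": 0}
  ],
  "gripper": 0
}}

```text
time: 43.25
tool_pos: [435.7, 231.9, 40.5]
tcp_rot: [3.141, -0.0, 1.609]
contact_force: [0.7, 0.2, 0.4]
grip_width: 43.9
finger_force: 30.0
```

{"fn": "jog_arm", "kwargs": {
  "targets": [
    {"xyz": [0,0,-0.3],"spin": 0},
    {"xyz": [0,0,-0.6],"spin": 0},
    {"xyz": [0,0,-0.6],"spin": 0},
    {"xyz": [-0.357,0.489,0],"spin": 0},
    {"xyz": [-0.357,0.489,0],"spin": 0},
    {"xyz": [-0.357,0.489,0],"spin": 0},
    {"xyz": [-0.357,0.489,0],"spin": 0},
    {"xyz": [-0.357,0.489,0],"spin": 0},
    {"xyz": [0,0,0],"spin": 0},
    {"xyz": [0,0,0],"spin": 0}
  ],
  "gripper": 0
}}

```text
time: 44.5
tool_pos: [635.6, 96.7, 159.6]
tcp_rot: [-3.139, -0.0, 1.608]
contact_force: [0.0, -0.9, -1.6]
grip_width: 43.4
finger_force: 30.0
```

{"fn": "jog_arm", "kwargs": {
  "targets": [
    {"xyz": [0,0,0.3],"spin": 0},
    {"xyz": [0,0,0.4],"spin": 0},
    {"xyz": [0,0,0.175],"spin": 0},
    {"xyz": [0,0,0],"spin": 0},
    {"xyz": [0,0,0],"spin": 0},
    {"xyz": [0,0,0],"spin": 0},
    {"xyz": [0,0,0],"spin": 0},
    {"xyz": [0,0,0],"spin": 0},
    {"xyz": [0,0,0],"spin": 0},
    {"xyz": [0,0,0],"spin": 0}
  ],
  "gripper": 0
}}

```text
time: 45.75
tool_pos: [636.6, 96.7, 90.5]
tcp_rot: [3.142, -0.0, 1.609]
contact_force: [-0.4, -0.3, -2.1]
grip_width: 43.8
finger_force: 30.0
```

{"fn": "jog_arm", "kwargs": {
  "targets": [
    {"xyz": [0,0,0.075],"spin": 0},
    {"xyz": [0,0,0.025],"spin": 0},
    {"xyz": [0,0,0.025],"spin": 0},
    {"xyz": [0,0,0.025],"spin": 0},
    {"xyz": [0,0,0.025],"spin": 0},
    {"xyz": [0,0,0.0125],"spin": 0},
    {"xyz": [0,0,0.0125],"spin": 0},
    {"xyz": [0,0,0.0125],"spin": 0},
    {"xyz": [0,0,0],"spin": 0},
    {"xyz": [0,0,0],"spin": 0}
  ],
  "gripper": 0
}}

```text
time: 47.0
tool_pos: [637.4, 96.7, 75.0]
tcp_rot: [3.139, -0.0, 1.609]
contact_force: [-1.9, 0.0, 6.5]
grip_width: 43.5
finger_force: 30.0
```

{"fn": "jog_arm", "kwargs": {
  "targets": [
    {"xyz": [0,0,0.0125],"spin": 0},
    {"xyz": [0,0,0.0125],"spin": 0},
    {"xyz": [0,0,0.0125],"spin": 0},
    {"xyz": [0,0,0.0125],"spin": 0},
    {"xyz": [0,0,0.0125],"spin": 0},
    {"xyz": [0,0,0.0125],"spin": 0},
    {"xyz": [0,0,0],"spin": 0},
    {"xyz": [0,0,0],"spin": 0},
    {"xyz": [0,0,0],"spin": 0},
    {"xyz": [0,0,0],"spin": 0}
  ],
  "gripper": 0
}}

```text
time: 48.25
tool_pos: [636.2, 96.7, 67.4]
tcp_rot: [-3.141, -0.0, 1.609]
contact_force: [-3.5, -0.3, -6.4]
grip_width: 44.1
finger_force: 30.0
```

{"fn": "jog_arm", "kwargs": {
  "targets": [
    {"xyz": [0,0,0.016],"spin": 0},
    {"xyz": [0,0,0],"spin": 0},
    {"xyz": [0,0,0],"spin": 0},
    {"xyz": [0,0,0],"spin": 0},
    {"xyz": [0,0,0],"spin": 0},
    {"xyz": [0,0,0],"spin": 0},
    {"xyz": [0,0,0],"spin": 0},
    {"xyz": [0,0,0],"spin": 0},
    {"xyz": [0,0,0],"spin": 0},
    {"xyz": [0,0,0],"spin": 0}
  ],
  "gripper": 0
}}

```text
time: 49.5
tool_pos: [636.8, 96.7, 66.5]
tcp_rot: [3.141, -0.0, 1.609]
contact_force: [-1.8, 0.3, 0.6]
grip_width: 44.1
finger_force: 30.0
```

{"fn": "jog_arm", "kwargs": {
  "targets": [
    {"xyz": [0,0,0],"spin": 0},
    {"xyz": [0,0,0],"spin": 0},
    {"xyz": [0,0,0],"spin": 0},
    {"xyz": [0,0,-0.25],"spin": 0},
    {"xyz": [0,0,-0.6],"spin": 0},
    {"xyz": [0,0,-0.6],"spin": 0},
    {"xyz": [0,0,-0.6],"spin": 0},
    {"xyz": [0,0,-0.6],"spin": 0},
    {"xyz": [-0.6,-0.2,-0.3],"spin": 0},
    {"xyz": [-0.6,-0.2,-0.3],"spin": 0}
  ],
  "gripper": 62
}}

```text
time: 50.75
tool_pos: [607.9, -1.2, 327.3]
tcp_rot: [3.14, 0.0, 1.61]
contact_force: [1.2, -0.2, 0.5]
grip_width: 57.0
finger_force: 0.0
```

{"fn": "jog_arm", "kwargs": {
  "targets": [
    {"xyz": [-0.6,-0.3,0],"spin": 0},
    {"xyz": [-0.6,-0.2,0],"spin": 0},
    {"xyz": [0,0,0],"spin": 0},
    {"xyz": [0,0,0],"spin": 0},
    {"xyz": [0,0,0],"spin": 0},
    {"xyz": [0,0,0],"spin": 0},
    {"xyz": [0,0,0],"spin": 0},
    {"xyz": [0,0,0],"spin": 0},
    {"xyz": [0,0,0],"spin": 0},
    {"xyz": [0,0,0],"spin": 0}
  ],
  "gripper": 0
}}

```text
time: 52.0
tool_pos: [571.9, -98.0, 326.3]
tcp_rot: [3.142, -0.0, 1.609]
contact_force: [0.2, 0.0, 0.8]
grip_width: 0.5
finger_force: 0.0
```

```bash
python3 - <<'E'
from h import *
import pickle
im=lids();cv2.imwrite('pics/w8.png',im)
pickle.dump(bot.get_calibration("wrist"),open("w8.pkl","wb"))
s=bot.capture("scene");c=bot.get_calibration("scene")
S=[np.array([645.4-2.85*k,-138.2+77.95*k,0]) for k in range(4)]
for k in (0,2,3): 
    print(k,project(c,S[k]+[0,0,106]).round(1))
cv2.imwrite("pics/s8.png",cv2.resize(s[170:370,200:440],None,fx=3,fy=3,interpolation=cv2.INTER_CUBIC))
E
```

```text
52.0 [571.9 -98.  326.3] [ 3.142 -0.     1.609]
[401.5 250.9] 23.8 1653.5 [ 649.6 -145.1   80. ]
[410.5  74.9] 28.4 2186.0 [644.   19.4  80. ]
[321.8  12. ] 15.1 401.0 [562.4  67.6  80. ]
0 [[262.8 213.1]]
2 [[305.8 246.1]]
3 [[330.8 265.3]]
```

View pics/s8.png

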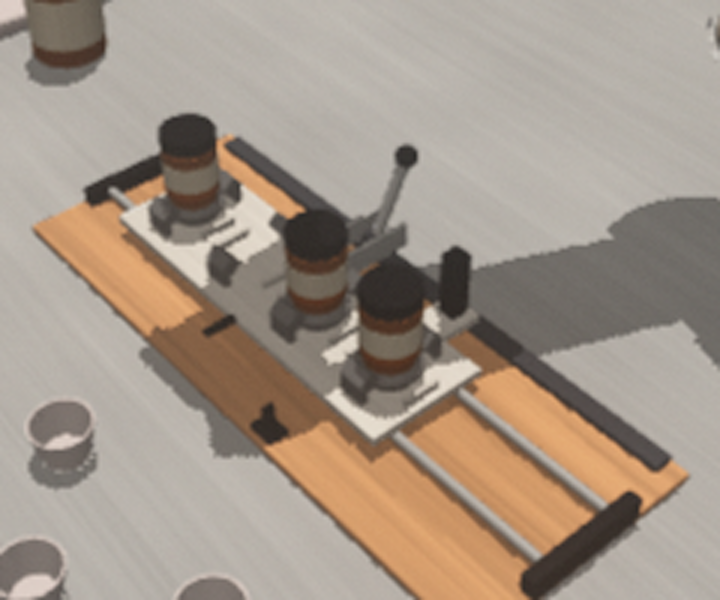

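View pics/w8.png

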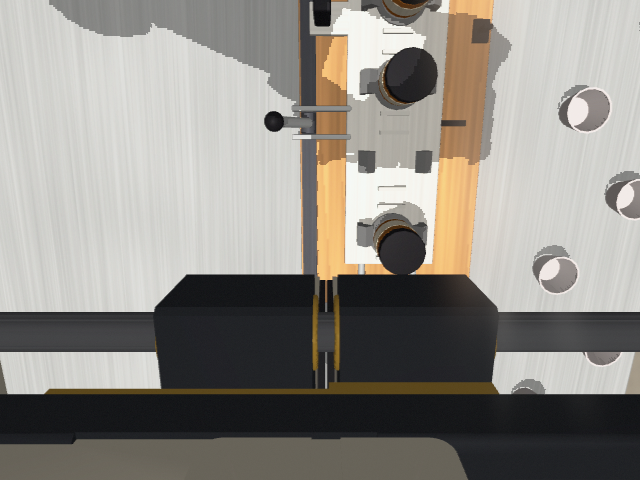

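{"fn": "jog_arm", "kwargs": {
  "targets": [
    {"xyz": [0.309,-0.3875,0],"spin": 0},
    {"xyz": [0.309,-0.3875,0],"spin": 0},
    {"xyz": [0.309,-0.3875,0],"spin": 0},
    {"xyz": [0,0,0.6],"spin": 0},
    {"xyz": [0,0,0.6],"spin": 0},
    {"xyz": [0,0,0.3],"spin": 0},
    {"xyz": [0,0,0],"spin": 0},
    {"xyz": [0,0,0],"spin": 0},
    {"xyz": [0,0,0],"spin": 0},
    {"xyz": [0,0,0],"spin": 0}
  ],
  "gripper": 0
}}

```text
time: 53.35
tool_pos: [476.6, -27.5, 207.1]
tcp_rot: [3.14, 0.0, 1.609]
contact_force: [-0.5, 0.5, -0.3]
grip_width: 0.3
finger_force: 0.0
```

```bash
python3 - <<'E'
from h import *
import pickle
c=pickle.load(open("w8.pkl","rb"))
w=cv2.imread("pics/w8.png").max(2)<50
for b,s in blobs(w[100:140,260:288],100,900): print(b+[260,100],s,cast(c,b+[260,100],89.5)-[1.1,0,0])
print(project(c,[522.9+1.1,-25.7,89.5]))
print(bot.get_obs()['tool_pos'])
E
```

```text
[273.8 121. ] [  5  12  19  19 288] [[522.53596397 -25.40325693  89.5       ]]
[[274.2014072  121.35753347]]
[476.56027254 -27.47966259 207.08168396]
```

{"fn": "jog_arm", "kwargs": {
  "targets": [
    {"xyz": [0,0,0.5],"spin": 0},
    {"xyz": [0,0,0.5],"spin": 0},
    {"xyz": [0,0,0.4],"spin": 0},
    {"xyz": [0,0,0.13],"spin": 0},
    {"xyz": [0,0,0],"spin": 0},
    {"xyz": [0,0,0],"spin": 0},
    {"xyz": [0,0,0],"spin": 0},
    {"xyz": [0,0.1,0],"spin": 0},
    {"xyz": [0,0.1,0],"spin": 0},
    {"xyz": [0,0,0],"spin": 0}
  ],
  "gripper": 0
}}

```text
time: 54.6
tool_pos: [493.0, -26.8, 83.9]
tcp_rot: [3.141, 0.0, 1.609]
contact_force: [0.0, -0.6, -0.3]
grip_width: 0.5
finger_force: 0.0
```

{"fn": "jog_arm", "kwargs": {
  "targets": [
    {"xyz": [0,0.1,0],"spin": 0},
    {"xyz": [0,0.1,0],"spin": 0},
    {"xyz": [0,0.1,0],"spin": 0},
    {"xyz": [0,0.1,0],"spin": 0},
    {"xyz": [0,0.1,0],"spin": 0},
    {"xyz": [0,0.1,0],"spin": 0},
    {"xyz": [0,0.1,0],"spin": 0},
    {"xyz": [0,0,0],"spin": 0},
    {"xyz": [0,0,0],"spin": 0},
    {"xyz": [0,0,0],"spin": 0}
  ],
  "gripper": 0
}}

```text
time: 55.85
tool_pos: [547.7, -24.6, 83.4]
tcp_rot: [-3.141, -0.0, 1.609]
contact_force: [0.2, -0.4, 0.2]
grip_width: 0.1
finger_force: 0.0
```

{"fn": "jog_arm", "kwargs": {
  "targets": [
    {"xyz": [0,-0.25,0],"spin": 0},
    {"xyz": [0,-0.5,0],"spin": 0},
    {"xyz": [0,0,-0.6],"spin": 0},
    {"xyz": [0,0,-0.6],"spin": 0},
    {"xyz": [0,0,-0.6],"spin": 0},
    {"xyz": [0,0,-0.6],"spin": 0},
    {"xyz": [0,0.6,-0.6],"spin": 0},
    {"xyz": [0,0.6,0],"spin": 0},
    {"xyz": [0,0,0],"spin": 0},
    {"xyz": [0,0,0],"spin": 0}
  ],
  "gripper": 0
}}

```text
time: 57.1
tool_pos: [579.5, -23.3, 319.3]
tcp_rot: [-3.14, -0.0, 1.609]
contact_force: [0.1, -0.1, 1.2]
grip_width: 0.2
finger_force: 0.0
```

```bash
python3 - <<'E'
from h import *
import pickle
print(bot.get_obs()['tool_pos'])
c=bot.get_calibration("wrist");im=bot.capture("wrist");cv2.imwrite("pics/w9.png",im);pickle.dump(c,open("w9.pkl","wb"))
E
```

```text
[579.54183091 -23.34572325 319.25111126]
```

View pics/w9.png

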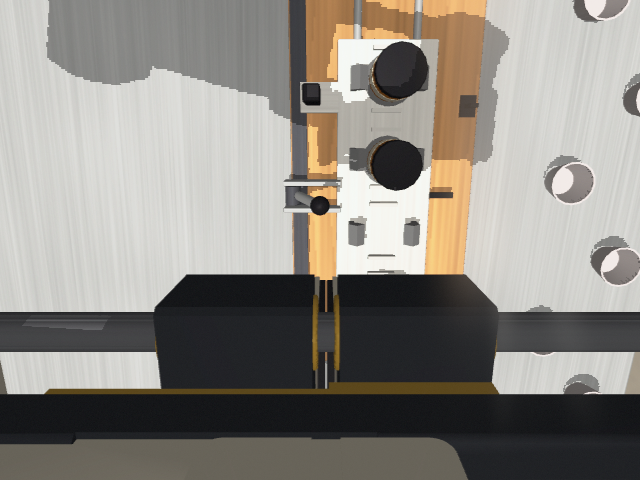

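```bash
python3 - <<'E'
from h import *
import pickle
c=pickle.load(open("w9.pkl","rb"));im=cv2.imread("pics/w9.png")
a=.037;ex=np.array([np.cos(a),np.sin(a)]);ey=np.array([-np.sin(a),np.cos(a)])
H=np.array([551.2,-24.6])
k=cast(c,[320,205],91)[0,:2]-[1.1,0];print("knob rail x from hinge",(k-H)@ex)
w=im.max(2)
for n,(x0,x1,y0,y1),zs in (("mark",(450,490,85,130),(20,30,40)),("ptr",(428,470,180,210),(20,26,32)),("post",(295,330,75,115),(81,))):
    t=60
    for b,s in blobs(w[y0:y1,x0:x1]<t,20,900): print(n,b+[x0,y0],s,[((cast(c,b+[x0,y0],z)[0,:2]-[1.1,0]-H)@np.c_[ex,ey]).round(1).tolist() for z in zs])
cv2.imwrite("pics/w9c.png",cv2.resize(im[80:210,400:500],None,fx=5,fy=4.5,interpolation=cv2.INTER_CUBIC))
print(c["eye"])
E
```

```text
knob rail x from hinge 22.884796290028117
ptr [434.4 195. ] [ 2 13 11  5 49] [[146.4, -1.4], [144.9, -0.5], [143.4, 0.4]]
post [310.9  93.6] [  7   8  18  22 359] [[14.8, 98.2]]
[578.72648674  42.58884373 477.52565069]
```

View pics/w9c.png

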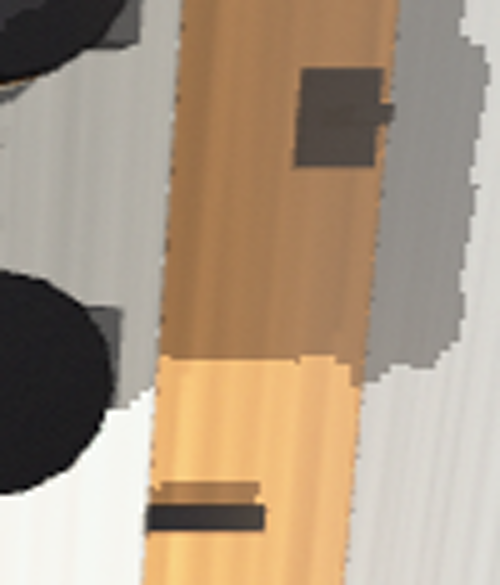

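{"fn": "jog_arm", "kwargs": {
  "targets": [
    {"xyz": [0.62,-0.083,0],"spin": 0},
    {"xyz": [0.62,-0.083,0],"spin": 0},
    {"xyz": [0,0,0.6],"spin": 0},
    {"xyz": [0,0,0.6],"spin": 0},
    {"xyz": [0,0,0.6],"spin": 0},
    {"xyz": [0,0,0.6],"spin": 0},
    {"xyz": [0,0,0],"spin": 0},
    {"xyz": [0,0,0],"spin": 0},
    {"xyz": [0,0,0],"spin": 0},
    {"xyz": [0,0,0],"spin": 0}
  ],
  "gripper": 44
}}

```text
time: 58.4
tool_pos: [564.0, 75.2, 129.7]
tcp_rot: [3.139, 0.0, 1.609]
contact_force: [0.4, -0.8, 0.2]
grip_width: 40.5
finger_force: 0.0
```

```bash
python3 - <<'E'
from h import *
import pickle
c=pickle.load(open("w9.pkl","rb"))
a=.037;M=np.c_[[np.cos(a),np.sin(a)],[-np.sin(a),np.cos(a)]]
H=np.array([551.2,-24.6])
for z in (15,25,35): print(z,((cast(c,[[467.6,106],[478,105.1],[434,195]],z)[:,:2]-[1.1,0]-H)@M).round(1).tolist())
print(bot.get_obs()['tool_pos'])
E
```

```text
15 [[176.3, 91.5], [187.1, 92.4], [147.3, -2.2]]
25 [[173.1, 90.9], [183.7, 91.8], [144.7, -0.7]]
35 [[169.9, 90.4], [180.2, 91.3], [142.2, 0.8]]
[563.97283991  75.23016016 129.70059429]
```

{"fn": "jog_arm", "kwargs": {
  "targets": [
    {"xyz": [0,0,0.4],"spin": 0},
    {"xyz": [0,0,0.4],"spin": 0},
    {"xyz": [0,0,0.07],"spin": 0},
    {"xyz": [0,0,0],"spin": 0},
    {"xyz": [0,0,0],"spin": 0},
    {"xyz": [0,0,0],"spin": 0},
    {"xyz": [0,0,0],"spin": 0},
    {"xyz": [0,0,0],"spin": 0},
    {"xyz": [0,0,0],"spin": 0},
    {"xyz": [0,0,0],"spin": 0}
  ],
  "gripper": 44
}}

```text
time: 59.65
tool_pos: [563.2, 75.2, 58.4]
tcp_rot: [3.142, -0.0, 1.609]
contact_force: [-0.5, -0.7, 0.4]
grip_width: 40.0
finger_force: 0.0
```

{"fn": "jog_arm", "kwargs": {
  "targets": [
    {"xyz": [0,0,0],"spin": 0},
    {"xyz": [0,0,0],"spin": 0},
    {"xyz": [0,0,0],"spin": 0},
    {"xyz": [0,0,0],"spin": 0},
    {"xyz": [0,0,0],"spin": 0},
    {"xyz": [0,0,0],"spin": 0},
    {"xyz": [0,0,0],"spin": 0},
    {"xyz": [0,0,0],"spin": 0},
    {"xyz": [0,0,0],"spin": 0},
    {"xyz": [0,0,0],"spin": 0}
  ],
  "gripper": 0
}}

```text
time: 60.9
tool_pos: [561.8, 75.2, 58.3]
tcp_rot: [-3.138, -0.0, 1.609]
contact_force: [-5.4, 0.3, 3.5]
grip_width: 16.1
finger_force: 30.0
```

{"fn": "jog_arm", "kwargs": {
  "targets": [
    {"xyz": [0.07,-0.015,0],"spin": 0},
    {"xyz": [0.143,0,0],"spin": 0},
    {"xyz": [0.143,0,0],"spin": 0},
    {"xyz": [0.143,0,0],"spin": 0},
    {"xyz": [0.143,0,0],"spin": 0},
    {"xyz": [0.143,0,0],"spin": 0},
    {"xyz": [0.143,0,0],"spin": 0},
    {"xyz": [0.143,0,0],"spin": 0},
    {"xyz": [0.073,0,0],"spin": 0},
    {"xyz": [0,0,0],"spin": 0}
  ],
  "gripper": 0
}}

```text
time: 62.15
tool_pos: [558.3, 167.6, 58.3]
tcp_rot: [-3.141, -0.001, 1.609]
contact_force: [-1.0, 1.3, -1.6]
grip_width: 15.7
finger_force: 30.0
```

```bash
python3 - <<'E'
from h import *
import pickle
print(bot.get_obs()['tool_pos'],bot.get_obs()['contact_force'])
im=bot.capture("scene");cv2.imwrite("pics/s10.png",im)
t=bot.capture("top");cv2.imwrite("pics/t10.png",t)
cv2.imwrite("pics/t10c.png",np.hstack([cv2.resize(t[180:230,240:340],(400,300),interpolation=cv2.INTER_CUBIC),cv2.resize(im[270:345,230:330],(400,300),interpolation=cv2.INTER_CUBIC)]))
E
```

```text
[558.34578555 167.56736782  58.29951003] [-1.00855107  1.29860758 -1.57932659]
```

View pics/t10c.png

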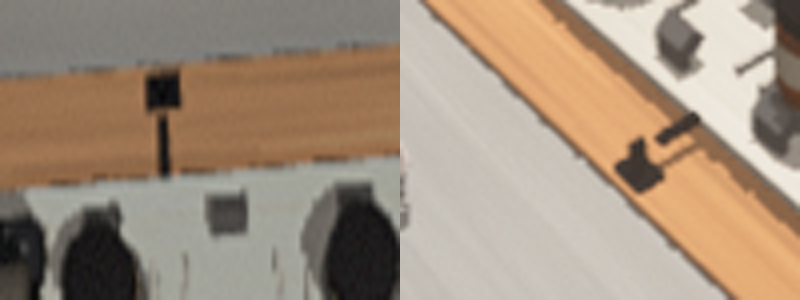

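{"fn": "jog_arm", "kwargs": {
  "targets": [
    {"xyz": [0,0,0],"spin": 0},
    {"xyz": [0,0,0],"spin": 0},
    {"xyz": [0,0,-0.3],"spin": 0},
    {"xyz": [0,0,-0.6],"spin": 0},
    {"xyz": [0,0,-0.6],"spin": 0},
    {"xyz": [0,0,-0.6],"spin": 0},
    {"xyz": [-0.55,0.32,-0.3],"spin": 0},
    {"xyz": [-0.55,0.32,-0.3],"spin": 0},
    {"xyz": [-0.55,0.32,0],"spin": 0},
    {"xyz": [0,0,0],"spin": 0}
  ],
  "gripper": 44
}}

```text
time: 63.5
tool_pos: [641.8, 33.8, 274.1]
tcp_rot: [3.141, 0.001, 1.604]
contact_force: [-0.6, 0.7, -1.2]
grip_width: 40.5
finger_force: 0.0
```

```bash
python3 - <<'E'
from h import *
import pickle
print(bot.get_obs()['tool_pos'])
c=bot.get_calibration("wrist");im=bot.capture("wrist");cv2.imwrite("pics/w11.png",im);pickle.dump(c,open("w11.pkl","wb"))
print(c["eye"])
for b,s in blobs(im[:275].max(2)<75,25,900):
  if b[0]>330: print(b,s)
a=.037;M=np.c_[[np.cos(a),np.sin(a)],[-np.sin(a),np.cos(a)]]
H=np.array([551.2,-24.6])
p=H+M@np.array([145,91.5])
print(project(c,[[*p,26],[*(H+M@np.array([175,91.3])),25]]))
u=project(c,[[*p,26]])[0].astype(int)
x,y=max(u[0]-40,0),max(u[1]-50,0)
cv2.imwrite("pics/w11c.png",cv2.resize(im[y:y+100,x:x+100],None,fx=6,fy=6,interpolation=cv2.INTER_CUBIC));print(x,y)
E
```

```text
[641.75896383  33.80870675 274.11967413]
[640.78027315  99.9468314  432.29336327]
[356.3  38. ] [347  36  17   6  53]
[411.  160.5] [403 150  17  22 364]
[387.  162.5] [374 160  27   6 162]
[355.1 194.1] [350 193  11   3  25]
[354.1 272.6] [345 270  15   5  43]
[[378.96481503 162.20256815]
 [410.33685926 162.22135026]]
338 112
```

View pics/w11c.png

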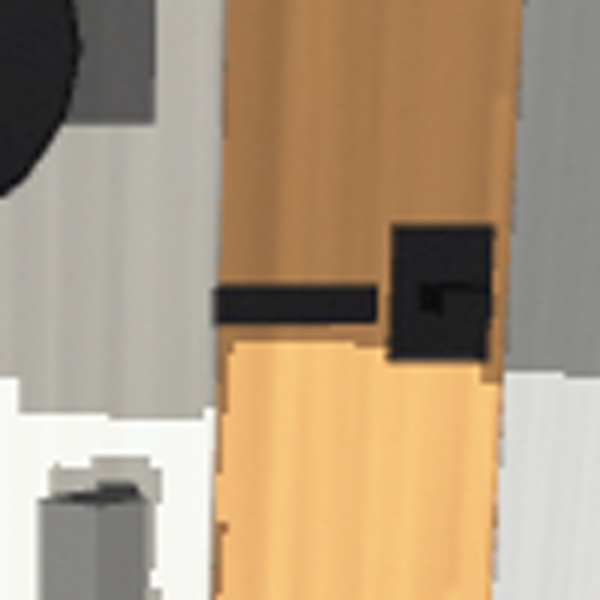

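{"fn": "jog_arm", "kwargs": {
  "targets": [
    {"xyz": [0.215,-0.21,0],"spin": 0},
    {"xyz": [0.215,-0.21,0],"spin": 0},
    {"xyz": [0,0,0],"spin": 0},
    {"xyz": [0,0,0.5],"spin": 0},
    {"xyz": [0,0,0.5],"spin": 0},
    {"xyz": [0,0,0.5],"spin": 0},
    {"xyz": [0,0,0],"spin": 0},
    {"xyz": [0,0,0],"spin": 0},
    {"xyz": [0,0,0],"spin": 0},
    {"xyz": [0,0,0],"spin": 0}
  ],
  "gripper": 0
}}

```text
time: 64.8
tool_pos: [606.1, 70.7, 155.9]
tcp_rot: [3.139, 0.0, 1.609]
contact_force: [-0.7, 0.2, -0.1]
grip_width: 0.1
finger_force: 0.0
```

{"fn": "jog_arm", "kwargs": {
  "targets": [
    {"xyz": [-0.046,0,0],"spin": 0},
    {"xyz": [0,0,0.3],"spin": 0},
    {"xyz": [0,0,0.3],"spin": 0},
    {"xyz": [0,0,0.28],"spin": 0},
    {"xyz": [0,0,0],"spin": 0},
    {"xyz": [0,0,0],"spin": 0},
    {"xyz": [0,0,0],"spin": 0},
    {"xyz": [0,0,0],"spin": 0},
    {"xyz": [0,0,0],"spin": 0},
    {"xyz": [0,0,0],"spin": 0}
  ],
  "gripper": 0
}}

```text
time: 66.05
tool_pos: [605.6, 67.1, 84.2]
tcp_rot: [3.141, -0.0, 1.609]
contact_force: [0.8, 0.0, -0.6]
grip_width: 0.7
finger_force: 0.0
```

{"fn": "jog_arm", "kwargs": {
  "targets": [
    {"xyz": [0,-0.105,0],"spin": 0},
    {"xyz": [0,-0.105,0],"spin": 0},
    {"xyz": [0,-0.105,0],"spin": 0},
    {"xyz": [0,-0.105,0],"spin": 0},
    {"xyz": [0,-0.105,0],"spin": 0},
    {"xyz": [0,-0.105,0],"spin": 0},
    {"xyz": [0,-0.105,0],"spin": 0},
    {"xyz": [0,0,0],"spin": 0},
    {"xyz": [0,0,0],"spin": 0},
    {"xyz": [0,0,0],"spin": 0}
  ],
  "gripper": 0
}}

```text
time: 67.3
tool_pos: [547.6, 64.8, 85.6]
tcp_rot: [3.138, 0.0, 1.609]
contact_force: [0.5, -0.2, 7.1]
grip_width: -0.0
finger_force: 3.1
```

{"fn": "jog_arm", "kwargs": {
  "targets": [
    {"xyz": [0,-0.02,0],"spin": 0},
    {"xyz": [0,-0.02,0],"spin": 0},
    {"xyz": [0,0,0],"spin": 0},
    {"xyz": [0,0,0],"spin": 0},
    {"xyz": [0,0,0],"spin": 0},
    {"xyz": [0,0,0],"spin": 0},
    {"xyz": [0,0,0],"spin": 0},
    {"xyz": [0,0,0],"spin": 0},
    {"xyz": [0,0,0],"spin": 0},
    {"xyz": [0,0,0],"spin": 0}
  ],
  "gripper": 0
}}

```text
time: 68.55
tool_pos: [543.6, 64.7, 84.3]
tcp_rot: [3.141, -0.0, 1.609]
contact_force: [0.5, -0.6, 5.9]
grip_width: 0.7
finger_force: 2.3
```

{"fn": "jog_arm", "kwargs": {
  "targets": [
    {"xyz": [0,0.2,0],"spin": 0},
    {"xyz": [0,0.3,0],"spin": 0},
    {"xyz": [0,0,-0.5],"spin": 0},
    {"xyz": [0,0,-0.6],"spin": 0},
    {"xyz": [0,0,-0.6],"spin": 0},
    {"xyz": [0,0,-0.6],"spin": 0},
    {"xyz": [-0.3,0.3,-0.6],"spin": 0},
    {"xyz": [0,0,0],"spin": 0},
    {"xyz": [0,0,0],"spin": 0},
    {"xyz": [0,0,0],"spin": 0}
  ],
  "gripper": 0
}}

```text
time: 69.8
tool_pos: [607.4, 43.5, 314.1]
tcp_rot: [-3.138, -0.001, 1.609]
contact_force: [-0.5, -0.4, 0.1]
grip_width: 0.5
finger_force: 0.0
```

```bash
python3 - <<'E'
from h import *
import pickle
print(bot.get_obs()['tool_pos'],bot.get_obs()['contact_force'])
c=bot.get_calibration("wrist");im=bot.capture("wrist");pickle.dump(c,open("w12.pkl","wb"))
a=.037;M=np.c_[[np.cos(a),np.sin(a)],[-np.sin(a),np.cos(a)]]
H=np.array([547.8,66.8])
for z,x in ((89.5,-28.3),(90.7,-25.3),(93.5,-18)): print(x,project(c,[*(H+M@[x,0]+[1.1,0]),z]))
for b,s in blobs(im[:275].max(2)<60,100,900): print(b,s,((cast(c,b,90)[0,:2]-[1.1,0]-H)@M).round(1))
for b,s in blobs(im[:275].max(2)<75,25,900):
  if b[0]>330: print(b,s,((cast(c,b,26)[0,:2]-[1.1,0]-H)@M).round(1))
cv2.imwrite("pics/w12.png",im)
E
```

```text
[607.39849603  43.54818726 314.13330224] [-0.45603773 -0.38143675  0.1114659 ]
-28.3 [[230.19089893 176.97144618]]
-25.3 [[233.22116082 177.11980672]]
-18 [[240.70031592 177.47030791]]
[277.7  63.5] [266  50  24  28 558] [17.2 95.6]
[435.3 168.6] [429 160  16  20 223] [156.2   7.9]
[232.1 177.3] [223 168  20  20 296] [-26.5  -0.2]
[415.4 171. ] [404 169  24   5 119] [138.5   5.7]
[391.9  60.4] [385  59  13   4  29] [122.7 107.8]
[436.5 169.5] [429 160  17  20 296] [173.7   1.5]
[415.3 171. ] [403 169  25   5 120] [ 1.516e+02 -1.000e-01]
[368.6 271.8] [339 268  52   7 136] [ 105.7 -111.5]
```

View pics/w12.png

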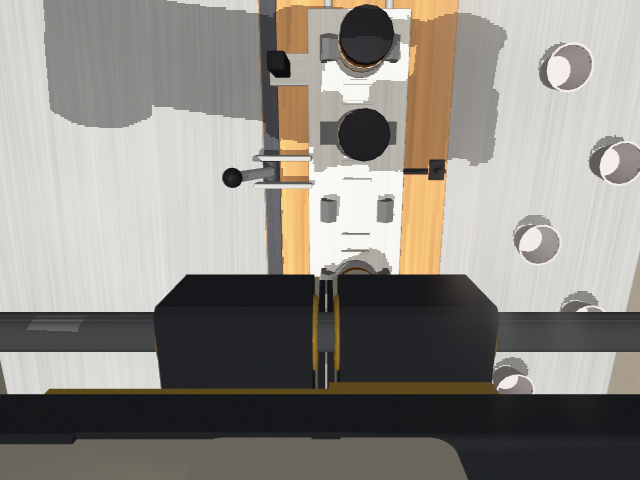

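```bash
python3 -c "
from plant import bot
print(bot.close_job())"
```

```text
the job is handed in; nothing more can be done
None
```

The job is handed in and no verdict came back: by my last pictures the three jars present are snapped in and flat (seats 0, 2 and 3), the pointer is about 1.5 mm from the mark, the lever is clamped at about 0.03 rad, and the sauce jars and cups were not touched.

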